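Spring the caddy lid off its hinge with the fork

TASK

Free the food-waste caddy's lid for washing: set the two-pronged fork from the drainer astride the bare hinge pin, push the collar in until the pin's tip leaves its ear, and swing that end of the lid towards the caddy's front so that the pin springs out again clear of the ear and the lid stays lying on the caddy, touched by nothing but the fork. Then lower the fork gently, prongs down, to the bottom of the crowded crock, keeping the other utensils in it, and let go. Leave the kettle, bottle and bowl where they stand.

Things in the scene. Friction and masses are not known exactly. Their poses are not given: they have to be found in the camera images.
- caddy: Enamelled steel food-waste caddy, 170 x 250 mm, rim at z = 120 mm, does not move. Origin: centre of underside; x from its front to its hinge side, y along the hinge. On the rear rim stand two steel ears, 8 mm thick (y), 18 mm deep (x), tops at z = 148; each has a 10 mm hole, centre x = 83, z = 136; inner faces at y = +107 and -107 mm.
- ear_hole (a point): Centre of the hole in the ear at +y (the spring-bar end), on that ear's inner face: caddy (83, 107, 136) mm.
- lid: Loose flat steel lid, 5 x 180 x 248 mm, 0.25-0.45 kg, on the rim; origin at the rim's centre, axes as the caddy's. Hinge barrel on its rear edge: tube 16 mm thick, y = -105 to 76, axis x = 83, z = 16. At -y a rigid stub sits 8 mm deep in the ear with 2 mm play, so the lid can swivel flat about it; at +y is the sprung pin. Slides on the rim with 1-3 N, frontwards only (front lip). Strap handle in front.
- hinge_pin (a joint): The lid's sprung pin, m: 0 = fully out (locked, tip 6 mm deep in the +y ear), grows as it is pushed into the barrel (-y), stop at 0.013. The tip clears the ear at 0.004 to 0.006 (the lid has 2 mm end play). Spring: 2 N at 0, 5 N at 0.009; it always springs back.
- collar (a point): Centre of the pin's round collar (20 mm across, 3 mm thick, on the 6 mm pin), 136 mm above the counter; moves with the pin. At rest 12.5 mm of bare pin lie between collar and ear, 15.5 mm between collar and barrel. The caddy's rim is 16 mm below the pin's axis, with no lid between.
- pin_tip (a point): Free end of the sprung pin, on its axis, 20 mm beyond the collar's centre.
- fork_grip (a point): Grasp point on the handle of the two-pronged fork, on its centre line, 125 mm above the prong tips; z towards the handle's end, y across the prongs, x square to the fork's flat. Fork 175 mm long, 70 g; dark wooden handle 12 (x) by 20 (y) mm from 70 mm above the tips to its end. Stands upright, prongs down, a few degrees loose, in the drainer's middle slot.
- fork_tips (a point): Point midway between the fork's prong tips (same axes as fork_grip). Prongs 4 x 4 mm, 50 mm long, at y = +8 and -8 mm, so 12 mm apart inside and 20 mm over all; the yoke joins them 50 mm above the tips.
- drainer: White plastic cutlery drainer, 70 x 130 mm, 91 mm tall, does not move, three slots 16 x 25 mm in a row along its y; origin: centre of its underside. Inner floor 4 mm up.
- crock: Stoneware utensil crock, round, 110 mm outside and 98 mm inside, 100 mm tall, inner floor 8 mm up, heavy, does not move. Origin: centre of its underside. Five small utensils lean in it, heads up, tops up to 180 mm above the counter; their sticks cross low down round a middle gap about 13 mm wide, so the fork has to nudge them a little aside; they are light and free to slide.
- spatula: Small spatula in the crock. Origin: centre of its round lower end (on the crock's floor); z runs up its 9 mm stick, 175 mm long; head 38 mm wide (y) from 123 mm up.
- spoon: Small wooden spoon in the crock. Origin and z as the spatula's; 172 mm long, head 30 mm across from 128 mm up.
- bottle_brush: Silicone bottle brush in the crock. Origin and z as the spatula's; 172 mm long, head 30 mm across from 114 mm up.
- pastry_brush: Pastry brush in the crock. Origin and z as the spatula's; 168 mm long, head 32 mm wide (y) from 116 mm up.
- butter_knife: Butter knife in the crock, handle down. Origin and z as the spatula's; 175 mm long, blade 18 mm wide (y) from 100 mm up.
- kettle: Turquoise kettle, 152 mm across, 190 mm tall, handle on its +y side out to 121 mm and spout on -y; origin: centre of its underside. Bystander.
- bottle: Empty clear plastic bottle with a white flip cap, 66 mm across, 190 mm tall, very light; origin: centre of its underside. Bystander.
- bowl: Stainless mixing bowl, 190 mm across, 75 mm tall; origin: centre of its underside. Bystander.

How it is judged:
By the outcome, as a careful person would: the job done as asked, in the order asked, and still so for the second after the job is handed in, with the robot touching nothing.
It also fails if it takes over 56 s, if anything falls off the work surface, if the arm or the gripper's body presses on something with over 40 N, if the wrist force passes 120 N, or if a joint passes its speed limit or range.

ROBOT

A 6-joint arm with a two-finger parallel gripper is mounted at the origin on the work surface. World frame = base frame: x ahead of the robot, y to its left, z up, the work surface at z = 0. Lengths are in mm, angles in rad, forces in N, time in s.
With the tool pointing down it reaches from about 400 to 925 mm from the base axis. Payload 12.5 kg.
Tool frame: the origin (TCP) lies at the very end of the fingers, on their centre line; the grasp point (between the pads) lies pinch_z behind it (pinch_z is the distance from the TCP to the grasp point, in mm); z points along the fingers, y is the direction in which the jaws open and shut (so a half turn about z gives the same grasp; the last joint's range is limited). The gripper opens to 95 mm and grips with 3 to 60 N. Pads are 20 mm wide; open, the fingers measure 119 mm over their backs; the gripper's body (75 mm by 180 mm) begins 59 mm behind the grasp point.
Start: joints at [1.065, 0.491, 1.559, -0, 1.092, -0.106], TCP at [243.257, 575.737, 214.661] pointing down, gripper open.
Joint ranges: [-3.1, 3.1], [-0.84, 2.19], [0.05, 2.79], [-1.13, 4.28], [0.06, 2.93], [-2.69, 2.69]. Speed limits (rad/s): [2.22, 2.22, 2.79, 3.14, 3.14, 3.14].

INTERFACE

Orientations are given as a rotation vector (axis times angle).
In Python, from cell import * gives the robot as it stands.
- The arm moves only by the tool apply_moves, never from a script. Its argument "increments" is a list of rows, each a list of 2 entries, a list of its own where there are three numbers: the shift along the tool's x, y, z in mm, then the turn, a rotation vector about the tool's x, y, z in rad. A call has 1 to 20 rows; each row shifts and turns the commanded pose from where the row before left it, along the tool's axes as they then stand; what a row does not reach is not made up. A row lasts 1/8 s, in which the tool goes at most 62.5 mm and 10.7 degrees, less where a joint would pass 70% of its speed; a pose out of reach is approached as far as the arm can. A call with a gripper value outside its range is refused whole. "hand" is the opening, from 0 (shut) to 1 (fully open), set as the call begins (left out, the last holds). The fingers move at their own pace and stop on an object; the grip force is fixed at half the most. Time passes only in rows, so rows that do not move let the fingers close. It gives the time, the measured TCP pose, the force and the opening at its end, in the units of the state.
- read_state(): the state, without advancing time (a new reading comes with each control period).
- read_camera(name): name is "scene" or "side" or "wrist"; returns a dict with "pixels" (400x640x3 uint8, red, green, blue), "depth" (400x640 float32, mm along the optical axis (not along the pixel's ray), 0 where there is no reading), "fx", "fy", "cx", "cy" (pixels), "origin" and "orientation" of the camera in the world; the wrist camera has in their place "T_tool_cam" (4x4, takes a point from camera to tool coordinates, whose origin is the TCP and whose axes are the flange's). Camera axes: x right, y up, looking along -z (the intrinsics and any distortion apply to the point x, -y, -z); pixel columns grow to the right and rows downward; lengths in mm; the calibration is good to about 2 mm. A picture is of the moment at which its call begins: read the wrist's pose just before it.
- sign_off(): hands the job in, once; it reports no verdict.
The state is a dict: "time": time; "qpos": joint angles; "joint_velocities": joint speeds; "joint_efforts": joint torques, N m; "ee_pos": TCP position; "orientation": TCP orientation; "contact_force": force on the tool from outside, world axes, zero at the start; "torque": the same for the moment, N m; "grip_width": opening from 0.0 (shut) to 1.0 (fully open).
Only numpy, scipy, OpenCV 4.12 (cv2) and the standard library are available. Lean on these libraries where they do the work, as an engineer would, in place of code of your own. Each camera call takes 0.05 s, during which the arm holds its last target.

## Working session

There is one attempt and no reset: what is moved stays moved. The work goes in short steps, Python scripts to look and compute and a tool call to move; the robot and the scene stay as the last step left them, time stands still between calls to the robot, and variables do not carry over. Pictures are saved under pics/ and viewed, and the job is handed in when it is done.

Besides the shell and the picture viewer there is one more tool, called in YAML: its name, and indented under it one key for each argument. apply_moves: Moves the arm, as the interface text tells. Its arguments: {"type":"object","properties":{"increments":{"type":"array"},"hand":{"type":"number"}},"required":["increments"]}

```bash
ls -la; mkdir -p pics
python3 - <<'E'
from cell import *
import cv2,numpy as np
s=read_state();print(s)
for n in ["scene","side","wrist"]:
    c=read_camera(n); cv2.imwrite(f"pics/{n}0.png",c["pixels"][:,:,::-1]); np.savez(f"{n}0.npz",**c)
    print(n,{k:v for k,v in c.items() if k not in("pixels","depth")})
E
```

```text
total 12
drwxr-xr-x  3 agent agent 4096 Dec  7 05:53 .
drwxr-xr-x 23 root  root  4096 Dec  7 05:53 ..
drwxr-xr-x  2 agent agent 4096 Dec  7 05:53 pics
{'time': 0.0, 'qpos': array([ 1.06538316e+00,  4.91585299e-01,  1.55948596e+00, -1.03097317e-05,
        1.09168800e+00, -1.05596486e-01]), 'joint_velocities': array([ 8.86758075e-05,  1.11146044e-03,  5.76818001e-04,  9.07499501e-04,
       -4.55545563e-04,  1.89985948e-04]), 'joint_efforts': array([ 1.07545438e-03, -6.12640715e+01, -2.58184147e+01,  6.92968885e-02,
        4.81116876e-02, -1.19804708e-04]), 'ee_pos': array([243.13428695, 575.48876869, 214.03318523]), 'orientation': array([-6.23780519e-01, -3.07869281e+00,  1.75177890e-03]), 'contact_force': array([ 0.43390644,  0.14501931, -0.72295681]), 'torque': array([-0.0263902 ,  0.04718459,  0.03289056]), 'grip_width': 0.999573538426566}
scene {'fx': 407.6238680727733, 'fy': 407.6238680727733, 'cx': 318.41020544723125, 'cy': 200.05641110276423, 'origin': array([1373.87208529,   97.22223856,  740.46520729]), 'orientation': array([0.68999298, 0.76944962, 1.54033684])}
side {'fx': 433.70052610913075, 'fy': 433.70052610913075, 'cx': 322.1446198368367, 'cy': 203.10054684571986, 'origin': array([ 286.21020826, -905.16611844,  724.2206859 ]), 'orientation': array([ 0.99595941, -0.17483906, -0.27883178])}
wrist {'fx': 279.7450341436801, 'fy': 279.7450341436801, 'cx': 325.49555211143803, 'cy': 203.62388982438085, 'T_tool_cam': array([[-2.23524722e-03,  9.71794359e-01,  2.35819267e-01,
         6.55766410e+01],
       [ 9.99997138e-01,  1.97106306e-03,  1.35600820e-03,
        -2.04264241e-01],
       [ 8.52946478e-04,  2.35821624e-01, -9.71795984e-01,
        -1.70735324e+02],
       [ 0.00000000e+00,  0.00000000e+00,  0.00000000e+00,
         1.00000000e+00]])}
```

Run:
```python
import cell
print([n for n in dir(cell) if not n.startswith('__')])
print(getattr(cell,'pinch_z',None))
```

```text
['Unreachable', 'pinch_z', 'read_camera', 'read_state', 'sign_off']
18.8
```

View pics/scene0.png

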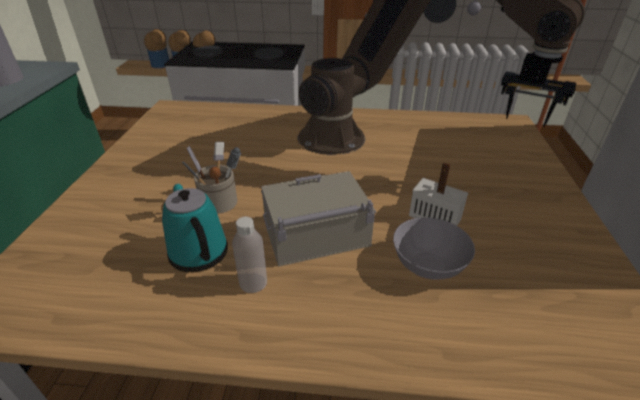

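View pics/side0.png

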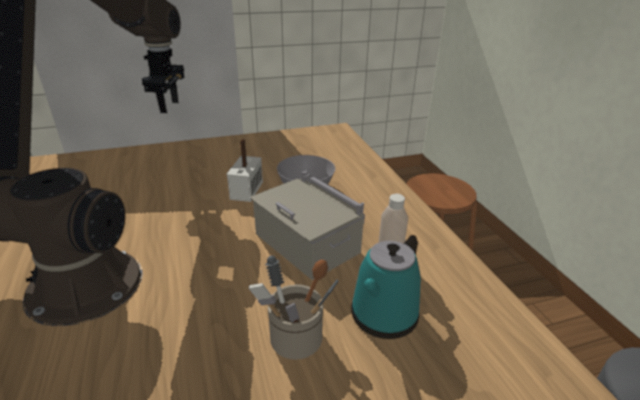

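View pics/wrist0.png

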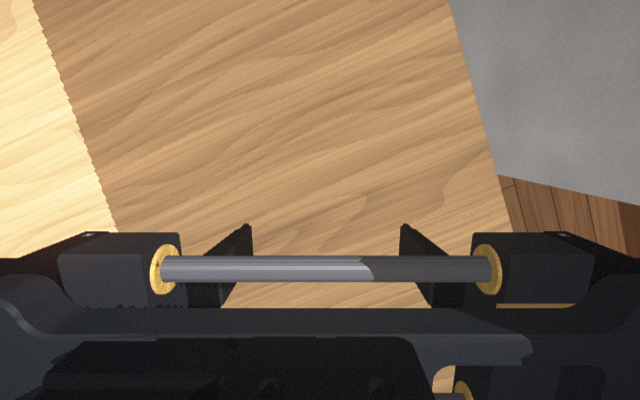

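```bash
cat > h.py <<'E'
import numpy as np, cv2
from scipy.spatial.transform import Rotation as Ro
def cloud(c, T=None):
    d=np.asarray(c["depth"]).astype(float); h,w=d.shape
    v,u=np.mgrid[0:h,0:w]
    P=np.stack([(u-c["cx"])/c["fx"]*d,-(v-c["cy"])/c["fy"]*d,-d],-1)
    if T is None:
        R=Ro.from_rotvec(c["orientation"]).as_matrix(); o=np.asarray(c["origin"])
    else: R=T[:3,:3]; o=T[:3,3]
    W=P@R.T+o
    W[d<=0]=np.nan
    return W
def wristT(s,c):
    T=np.eye(4);T[:3,:3]=Ro.from_rotvec(s["orientation"]).as_matrix();T[:3,3]=s["ee_pos"]
    return T@np.asarray(c["T_tool_cam"])
def proj(c,p,T=None):
    if T is None:
        R=Ro.from_rotvec(c["orientation"]).as_matrix(); o=np.asarray(c["origin"])
    else: R=T[:3,:3]; o=T[:3,3]
    q=(np.atleast_2d(p)-o)@R
    return np.stack([c["cx"]+c["fx"]*q[:,0]/-q[:,2], c["cy"]-c["fy"]*q[:,1]/-q[:,2]],-1)
def load(n): 
    z=np.load(n+".npz"); return {k:z[k] for k in z.files}
def crop(c,name,u0,u1,v0,v1,k):
    im=c["pixels"][v0:v1,u0:u1,::-1]
    cv2.imwrite(f"pics/{name}.png",cv2.resize(im,None,fx=k,fy=k,interpolation=cv2.INTER_CUBIC))
E
python3 - <<'E'
from h import *
c=load("scene0"); crop(c,"sc_caddy",160,480,130,290,2.5)
W=cloud(c)
def pt(u,v): return np.round(np.nanmedian(W[v-1:v+2,u-1:u+2].reshape(-1,3),0),1)
print("table",[pt(u,v) for u,v in[(100,300),(500,300),(320,330),(300,160)]])
s=load("side0"); crop(s,"sd",200,460,120,370,3)
W2=cloud(s)
# table-height histogram, objects
for nm,w in(("scene",W),("side",W2)):
    f=w.reshape(-1,3); f=f[~np.isnan(f).any(1)]
    m=(f[:,2]>20)&(f[:,2]<220)&(f[:,0]>350)&(f[:,0]<1000)&(abs(f[:,1])<600)
    g=f[m]
    im=np.zeros((400,480),np.float32)
    iy=((600-g[:,1])/2.5).astype(int); ix=((g[:,0]-0)/2.5).astype(int)
    for a,b,z in zip(ix,iy,g[:,2]):
        if 0<=a<400 and 0<=b<480: im[a,b]=max(im[a,b],z)
    cv2.imwrite(f"pics/top_{nm}.png",cv2.applyColorMap((im).clip(0,255).astype(np.uint8),cv2.COLORMAP_JET))
E
```

```text
table [array([ 8.248e+02, -4.618e+02, -3.000e-01]), array([732.1, 444.3,  -1.1]), array([851.3,  44.5,  -1.5]), array([169.7, -94.3,  -3.1])]
```

View pics/sc_caddy.png

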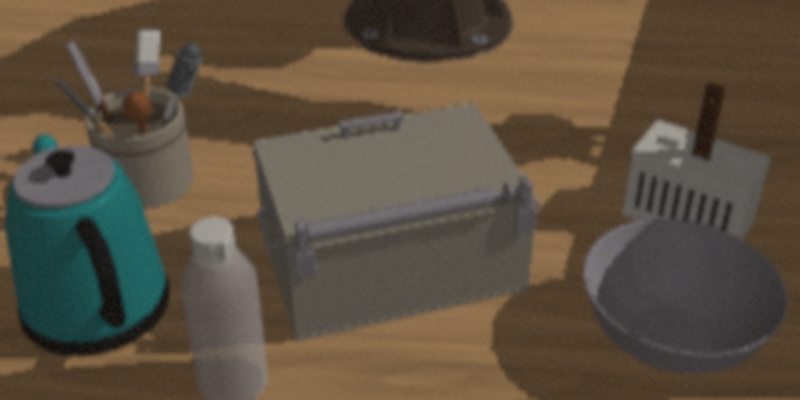

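View pics/sd.png

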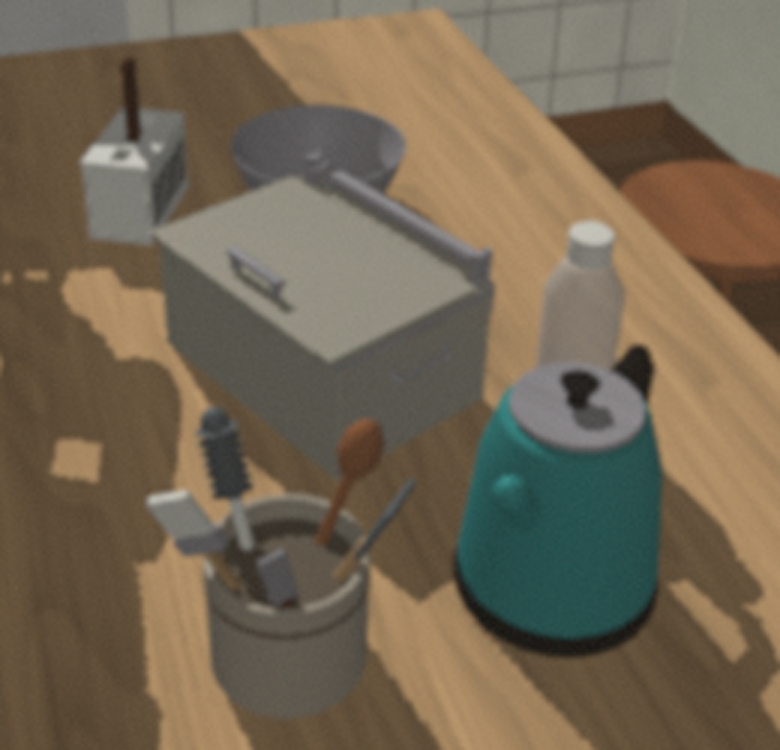

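View pics/top_scene.png

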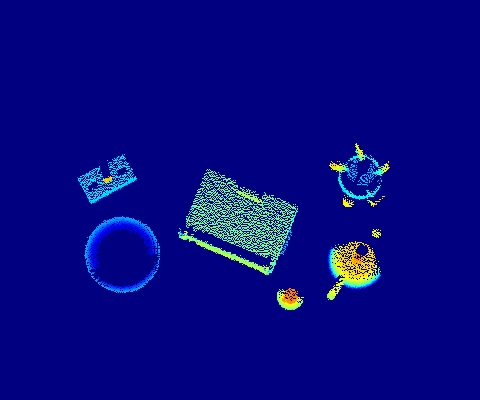

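View pics/top_side.png

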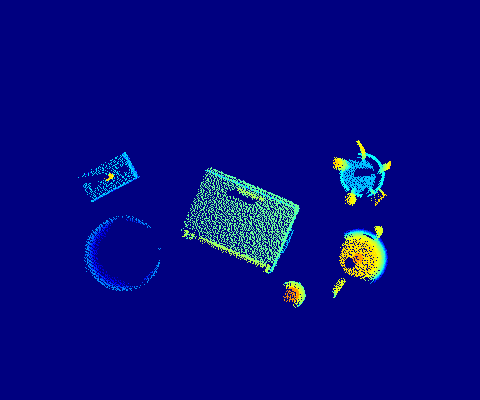

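```bash
cat >> h.py <<'E'
def pts(w,x0,x1,y0,y1,z0,z1):
    f=w.reshape(-1,3); f=f[~np.isnan(f).any(1)]
    return f[(f[:,0]>x0)&(f[:,0]<x1)&(f[:,1]>y0)&(f[:,1]<y1)&(f[:,2]>z0)&(f[:,2]<z1)]
def delta(s,p,R,tool=True):
    "tool-frame shift and turn to go from state s to pose p,R"
    R0=Ro.from_rotvec(s["orientation"])
    d=R0.inv().apply(np.asarray(p)-s["ee_pos"]); r=(R0.inv()*R).as_rotvec()
    return np.round(d,1),np.round(r,4)
def down(ang):
    "tool pointing down, tool x axis at heading ang (rad) in world"
    x=np.array([np.cos(ang),np.sin(ang),0]);z=np.array([0,0,-1.]);y=np.cross(z,x)
    return Ro.from_matrix(np.stack([x,y,z],1))
E
python3 - <<'E'
from h import *
Ws={n:cloud(load(n+"0")) for n in("scene","side")}
for n,W in Ws.items():
    print(n,"table",np.median(pts(W,500,900,200,500,-15,15)[:,2]))
    d=pts(W,370,520,230,440,84,97); print(" drainer top",len(d),cv2.minAreaRect(d[:,:2].astype(np.float32)),np.median(d[:,2]))
    k=pts(W,370,520,230,440,110,200); print(" handle",k.mean(0),k.max(0),k.min(0))
    kt=pts(W,370,520,230,440,165,200); kb=pts(W,370,520,230,440,110,130); print(kt.mean(0),kb.mean(0))
    l=pts(W,380,720,-180,180,118,129); print(" lid",len(l),cv2.minAreaRect(l[:,:2].astype(np.float32)),np.median(l[:,2]))
    b=pts(W,480,720,-180,180,139,170)
    # barrel line
    b=b[(b[:,0]>560)]
    vx=cv2.fitLine(b[:,:2].astype(np.float32),cv2.DIST_HUBER,0,.01,.01).ravel(); print(" barrel",vx,np.degrees(np.arctan2(vx[1],vx[0])),b.min(0),b.max(0))
    cr=pts(W,380,520,-380,-220,94,104); 
    (cx,cy),r=cv2.minEnclosingCircle(cr[:,:2].astype(np.float32)); print(" crock",cx,cy,r)
s=load("scene0")
import cell
st=cell.read_state();R=Ro.from_rotvec(st["orientation"]).as_matrix();print(R.round(3))
E
```

```text
scene table -0.6976424830461383
 drainer top 727 ((445.0436706542969, 332.1388854980469), (130.71107482910156, 76.91595458984375), 61.31892013549805) 89.65622229624614
 handle [450.06328197 330.76859772 146.25609628] [456.64072619 341.90258425 179.12507524] [440.19189052 321.54579322 110.18472911]
[449.6197629  330.80389585 172.92712397] [449.8643525  330.58729715 119.55944993]
 lid 3652 ((554.3013305664062, 4.095123291015625), (187.04542541503906, 250.54986572265625), 22.58078956604004) 124.03014038546723
 barrel [ 3.9074898e-01 -9.2049730e-01  6.3759143e+02  2.7723122e+01] -66.998886 [577.98451    -70.43926246 139.0144595 ] [685.38557015 143.73540177 149.2566206 ]
 crock 440.5731506347656 -301.2686462402344 57.28668975830078
side table -3.205424283651894
 drainer top 394 ((442.54705810546875, 328.6641845703125), (135.16122436523438, 71.01380920410156), 62.493534088134766) 87.74171362299558
 handle [442.15203123 324.24206162 145.64336881] [450.8768184  337.95979143 177.36747828] [434.22346422 315.95905485 110.00158467]
[442.487015   325.70847019 171.95825983] [442.02399002 324.32997802 119.94142842]
 lid 3656 ((568.7885131835938, -37.76600646972656), (192.26966857910156, 338.84918212890625), 24.059362411499023) 122.36581691835403
 barrel [ 4.4668132e-01 -8.9469314e-01  6.6058630e+02 -3.2485645e+01] -63.469036 [ 576.27805194 -152.42847595  139.03117346] [719.99813621 143.66529967 169.19281631]
 crock 438.2604064941406 -304.78741455078125 56.07028579711914
[[-0.921  0.389 -0.   ]
 [ 0.389  0.921 -0.001]
 [ 0.    -0.001 -1.   ]]
```

Run:
```python
from h import *
import cell
st=cell.read_state()
print(delta(st,[503,297,260],down(np.radians(151.5))))
```

```text
(array([-347.8, -155.5,  -45.7]), array([-0.0008, -0.    ,  0.0976]))
```

apply_moves:
  increments:
    - [[-50,-22,-7],[0,0,0.014]]
    - [[-50,-22,-7],[0,0,0.014]]
    - [[-50,-22,-7],[0,0,0.014]]
    - [[-50,-22,-7],[0,0,0.014]]
    - [[-50,-22,-7],[0,0,0.014]]
    - [[-50,-22,-6],[0,0,0.014]]
    - [[-48,-22,-5],[0,0,0.014]]
    - [[0,0,0],[0,0,0]]
    - [[0,0,0],[0,0,0]]
  hand: 1

```text
time: 1.27
ee_pos: [491.6, 288.0, 260.4]
orientation: [-0.774, -3.044, 0.0]
contact_force: [-0.6, -0.4, 1.0]
grip_width: 0.998
```

```bash
cat > snap.py <<'E'
import sys,cell
from h import *
def snap(name,cam="wrist"):
    s=cell.read_state(); c=cell.read_camera(cam)
    if cam=="wrist": c["T"]=wristT(s,c); c["ee_pos"]=s["ee_pos"]; c["orient_tool"]=s["orientation"]
    np.savez(name+".npz",**c); cv2.imwrite(f"pics/{name}.png",c["pixels"][:,:,::-1])
    return s,c
if __name__=="__main__":
    s,c=snap(sys.argv[1],sys.argv[2] if len(sys.argv)>2 else "wrist")
    print(round(float(s["time"]),2),s["ee_pos"].round(1),s["orientation"].round(3),s["qpos"].round(3),s["contact_force"].round(1),round(float(s["grip_width"]),3))
E
python3 snap.py w1
```

```text
1.27 [491.6 288.  260.4] [-0.774 -3.044  0.   ] [ 0.414  0.368  1.636  0.     1.137 -0.659] [-0.6 -0.4  1. ] 0.998
```

View pics/w1.png

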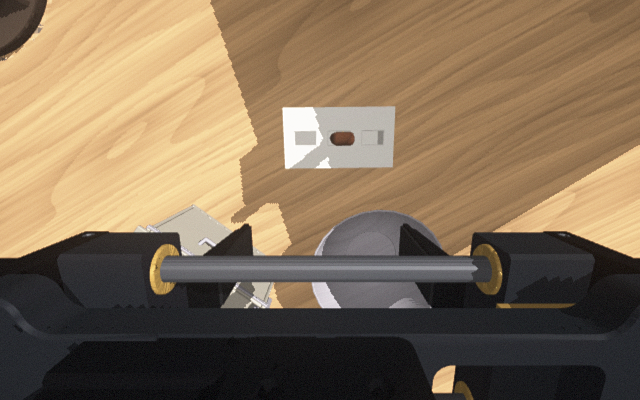

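Run:
```python
from h import *
c=load("w1");W=cloud(c,c["T"])
crop(c,"w1c",250,430,80,190,4)
h=pts(W,400,500,270,390,150,200); print(len(h),h.mean(0),h.min(0),h.max(0)); print(cv2.minAreaRect(h[:,:2].astype(np.float32)))
h=pts(W,400,500,270,390,110,160); print(len(h),h.mean(0) if len(h) else '')
d=pts(W,370,520,230,440,80,100); print(" drainer top",len(d),cv2.minAreaRect(d[:,:2].astype(np.float32)),np.median(d[:,2]))
t=pts(W,300,600,200,480,-10,10); print("table z",np.median(t[:,2]))
px=c["pixels"].astype(int)
m=(px[:,:,0]>px[:,:,2]+20)&(px[:,:,0]<140)
m[:100]=0;m[165:]=0;m[:,:300]=0;m[:,380:]=0
n,l,st,ce=cv2.connectedComponentsWithStats(m.astype(np.uint8)); 
for i in range(1,n):
    if st[i,4]>50: print(st[i],ce[i], np.nanmedian(W[l==i],0))
```

```text
290 [442.87228703 330.93926501 178.19246372] [434.91304353 321.52523393 155.55874821] [451.00699248 341.01148565 181.02251691]
((443.0391540527344, 330.85845947265625), (19.180530548095703, 11.267663955688477), 61.33326721191406)
7 [438.26066505 322.70093761 149.2361671 ]
 drainer top 5755 ((443.01654052734375, 331.4034423828125), (130.0845947265625, 70.04229736328125), 61.992530822753906) 91.61089379293787
table z 0.634631905774171
[330 132  25  14 283] [342.35689046 138.23321555] [442.74978523 331.10301895 178.79927001]
```

View pics/w1c.png

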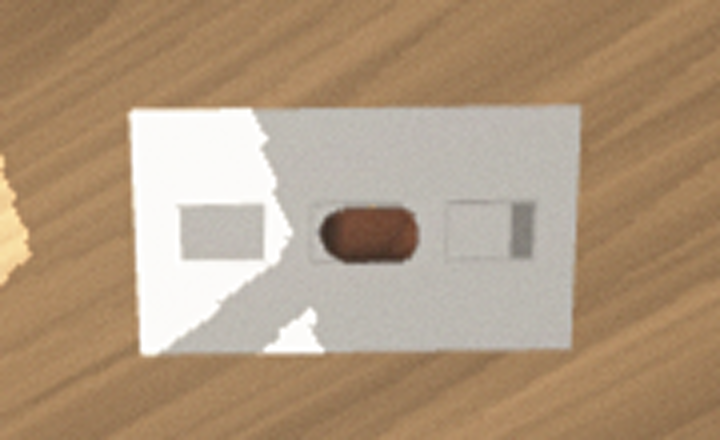

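Run:
```python
from h import *
import cell
st=cell.read_state()
print(delta(st,[443,331.1,260],down(np.radians(62))))
```

```text
(array([62.8, 14.4,  0.4]), array([-6.0000e-04, -2.0000e-04,  1.5623e+00]))
```

apply_moves:
  increments:
    - [[31.4,7.2,5],[0,0,0]]
    - [[31.4,7.2,5],[0,0,0]]
    - [[0,0,6],[0,0,0.1736]]
    - [[0,0,6],[0,0,0.1736]]
    - [[0,0,6],[0,0,0.1736]]
    - [[0,0,6],[0,0,0.1736]]
    - [[0,0,6],[0,0,0.1736]]
    - [[0,0,6],[0,0,0.1736]]
    - [[0,0,6],[0,0,0.1736]]
    - [[0,0,6],[0,0,0.1736]]
    - [[0,0,0],[0,0,0.1736]]
    - [[0,0,0],[0,0,0]]

```text
time: 2.82
ee_pos: [442.7, 331.5, 202.6]
orientation: [-2.691, -1.621, 0.0]
contact_force: [-0.2, -1.5, 0.6]
grip_width: 0.999
```

```bash
python3 snap.py w2
python3 - <<'E'
from h import *
import cell
st=cell.read_state()
print(delta(st,[443,331.1,128.5],down(np.radians(62))))
c=load("w2");W=cloud(c,c["T"]);h=pts(W,400,500,290,370,160,190); print(len(h),h.mean(0)); print(cv2.minAreaRect(h[:,:2].astype(np.float32)))
E
```

```text
2.83 [442.7 331.5 202.6] [-2.691 -1.621  0.   ] [0.523 0.402 1.751 0.    0.988 1.009] [-0.2 -1.5  0.6] 0.999
(array([-0.2,  0.2, 74.1]), array([-0.0002,  0.    ,  0.0048]))
472 [441.10313614 335.34711084 176.56894544]
((440.0624694824219, 333.3725280761719), (20.24166488647461, 12.118962287902832), 62.03894805908203)
```

View pics/w2.png

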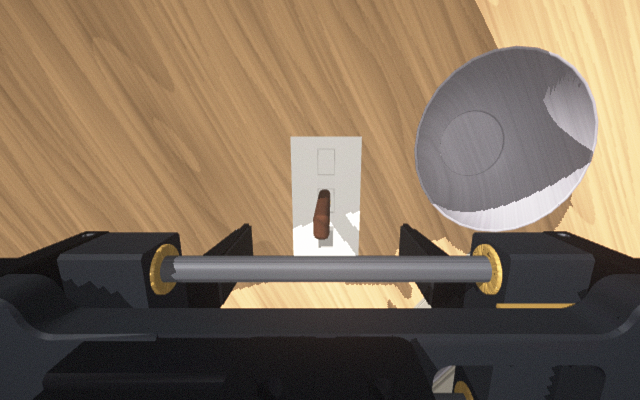

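apply_moves:
  increments:
    - [[0,-0.5,20],[0,0,0]]
    - [[0,-0.5,25],[0,0,0]]
    - [[0,-0.5,20],[0,0,0.005]]
    - [[0,0,9],[0,0,0]]
    - [[0,0,0],[0,0,0]]

```text
time: 3.5
ee_pos: [442.1, 331.5, 128.5]
orientation: [-2.696, -1.613, 0.001]
contact_force: [-0.4, -0.1, 0.8]
grip_width: 1.002
```

apply_moves:
  increments:
    - [[0,0,0],[0,0,0]]
    - [[0,0,0],[0,0,0]]
    - [[0,0,0],[0,0,0]]
    - [[0,0,0],[0,0,0]]
    - [[0,0,0],[0,0,0]]
    - [[0,0,0],[0,0,0]]
  hand: 0

```text
time: 4.25
ee_pos: [442.3, 331.3, 128.7]
orientation: [-2.697, -1.61, -0.0]
contact_force: [0.4, 0.5, -0.0]
grip_width: 0.425
```

```bash
python3 snap.py w3
```

```text
4.25 [442.3 331.3 128.7] [-2.697 -1.61  -0.   ] [0.523 0.494 1.83  0.    0.817 1.018] [ 0.4  0.5 -0. ] 0.425
```

View pics/w3.png

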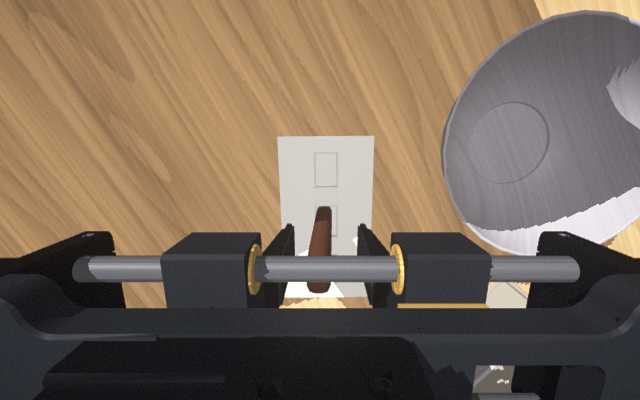

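apply_moves:
  increments:
    - [[0,0,0],[0,0,0]]
    - [[0,0,0],[0,0,0]]
    - [[0,0,0],[0,0,0]]
    - [[0,0,0],[0,0,0]]
    - [[0,0,0],[0,0,0]]

```text
time: 4.92
ee_pos: [442.3, 331.3, 128.6]
orientation: [-2.697, -1.61, -0.0]
contact_force: [0.6, 0.4, -0.9]
grip_width: 0.126
```

```bash
python3 snap.py w4
```

```text
4.92 [442.3 331.3 128.6] [-2.697 -1.61  -0.   ] [0.523 0.494 1.83  0.    0.817 1.018] [ 0.6  0.4 -0.9] 0.126
```

View pics/w4.png

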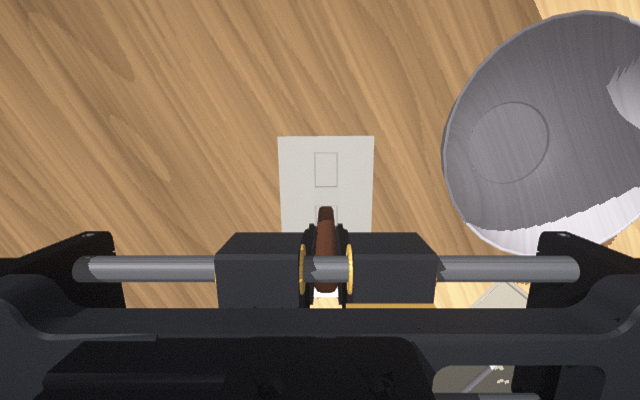

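apply_moves:
  increments:
    - [[0,0,-10],[0,0,0]]
    - [[0,0,-30],[0,0,0]]
    - [[0,0,-40],[0,0,0]]
    - [[0,0,-40],[0,0,0]]
    - [[0,0,-30],[0,0,0]]
    - [[0,0,-12],[0,0,0]]

```text
time: 5.72
ee_pos: [442.5, 331.4, 292.7]
orientation: [-2.697, -1.61, -0.005]
contact_force: [0.5, 0.3, 0.3]
grip_width: 0.121
```

```bash
python3 snap.py w5;python3 snap.py s5 side
python3 - <<'E'
from h import *
import cell
st=cell.read_state()
print(delta(st,[557,106,290],down(np.radians(23))))
c=load("s5"); p=proj(c,st["ee_pos"])[0].astype(int);print(p); crop(c,"s5c",p[0]-60,p[0]+60,max(0,p[1]-70),p[1]+90,4)
E
```

```text
5.72 [442.5 331.4 292.7] [-2.697 -1.61  -0.005] [0.523 0.314 1.631 0.    1.194 1.018] [0.5 0.3 0.3] 0.121
5.78 [442.6 331.5 293.1] [-2.697 -1.61  -0.005] [0.523 0.314 1.63  0.    1.195 1.018] [ 0.6  0.2 -0.3] 0.123
(array([-144. ,  207.8,    1.5]), array([ 3.00e-04, -1.80e-03,  6.75e-01]))
[238 103]
```

View pics/w5.png

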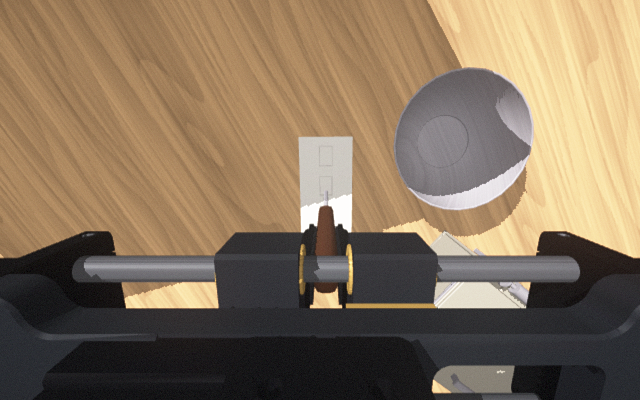

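View pics/s5c.png

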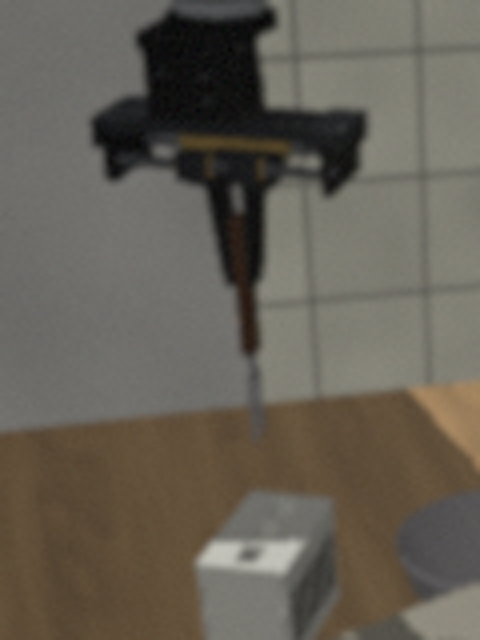

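Run:
```python
from h import *
c=load("w5");W=cloud(c,c["T_tool_cam"])  # tool coordinates
crop(c,"w5c",260,400,150,310,4)
q=pts(W,-40,40,-25,25,-35,140)
for z0 in range(-40,140,10):
    k=q[(q[:,2]>z0)&(q[:,2]<=z0+10)&(abs(q[:,1])<14)]
    if len(k): print(z0,len(k),k.mean(0).round(1),k.min(0).round(1),k.max(0).round(1))
print(proj(c,[[0,0,0],[0,0,106+20],[8,0,126],[-8,0,126],[0,0,75]],c["T_tool_cam"]))
```

```text
-40 156 [ 10.6   0.2 -32.5] [  7.3 -11.4 -35. ] [ 12.   11.5 -30. ]
-30 280 [ 10.5   0.1 -24.9] [  6.7 -12.  -30. ] [ 12.   12.3 -20. ]
-20 237 [ 10.6  -0.  -15.3] [  7.1 -12.4 -20. ] [ 12.1  12.6 -10. ]
-10 170 [10.3  0.3 -5.4] [  6.6 -10.3 -10. ] [11.8 10.7 -0.2]
0 79 [ 9.9 -0.1  4.8] [ 7.2 -7.9  0.1] [11.1  5.8  9.7]
10 70 [ 9.9  0.1 14.7] [ 6.9 -5.8 10.1] [11.   6.  19.7]
20 56 [10.   0.1 25. ] [ 7.7 -5.4 20.6] [10.8  5.7 29.8]
30 50 [ 9.9 -0.2 34.9] [ 6.8 -5.7 30.1] [10.9  5.9 39.8]
40 44 [ 9.9  0.3 44.6] [ 6.9 -5.8 40. ] [10.8  6.  49.8]
60 23 [ 8.7  0.1 66.6] [ 6.3 -1.2 64.8] [10.8  1.5 69.3]
70 9 [10.5  0.3 74.5] [10.2 -1.2 70.2] [10.8  1.5 77.5]
80 9 [10.5  0.2 84.3] [10.1 -1.3 80.7] [10.8  1.6 89.9]
90 8 [10.5  0.  94. ] [10.3 -1.3 90.9] [10.7  1.6 99.1]
100 8 [ 10.5   0.3 103.8] [ 10.3  -1.3 100. ] [ 10.8   1.7 108.7]
110 5 [1.050e+01 1.000e-01 1.127e+02] [ 10.1  -1.4 110. ] [ 10.7   1.7 115.1]
[[325.38354079 239.59285035]
 [325.35284932 197.7102339 ]
 [325.33541699 190.47021485]
 [325.37006628 204.86080461]
 [325.36171103 209.80322334]]
```

View pics/w5c.png

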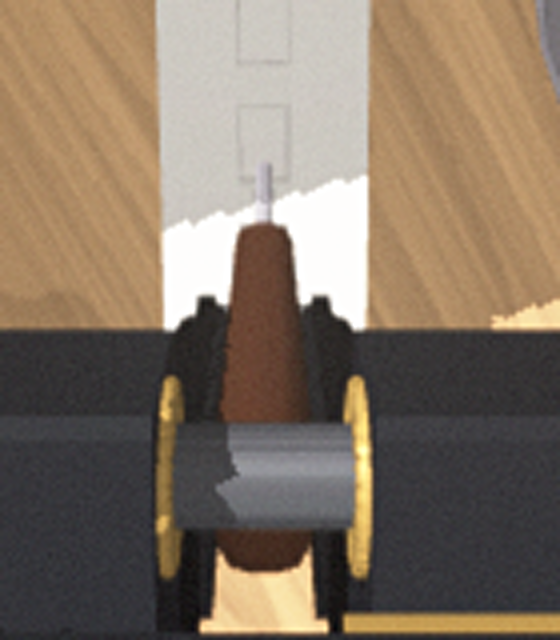

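apply_moves:
  increments:
    - [[-24,34.6,0],[0,0,0]]
    - [[-24,34.6,0],[0,0,0]]
    - [[-24,34.6,0],[0,0,0]]
    - [[-24,34.6,0],[0,0,0]]
    - [[-24,34.6,0],[0,0,0]]
    - [[-24,34.6,0],[0,0,0]]
    - [[0,0,0],[0,0,0.17]]
    - [[0,0,0],[0,0,0.17]]
    - [[0,0,0],[0,0,0.17]]
    - [[0,0,0],[0,0,0.165]]
    - [[0,0,0],[0,0,0]]

```text
time: 7.2
ee_pos: [556.4, 105.9, 289.3]
orientation: [-3.078, -0.628, 0.003]
contact_force: [-0.3, -0.1, -1.6]
grip_width: 0.127
```

```bash
python3 snap.py w6
python3 - <<'E'
from h import *
c=load("w6"); crop(c,"w6c",200,500,30,230,2.6)
W=cloud(c,c["T"])
b=pts(W,500,760,-150,200,140,152);print(len(b),b.min(0),b.max(0))
vx=cv2.fitLine(b[:,:2].astype(np.float32),cv2.DIST_HUBER,0,.01,.01).ravel(); print(" barrel",vx,np.degrees(np.arctan2(vx[1],vx[0])))
E
```

```text
7.2 [556.4 105.9 289.3] [-3.078e+00 -6.280e-01  3.000e-03] [0.071 0.34  1.601 0.    1.203 1.24 ] [-0.3 -0.1 -1.6] 0.127
3345 [ 576.15989258 -148.17779445  140.0097998 ] [759.85515937 144.73681167 151.99248446]
 barrel [ 4.5590147e-01 -8.9003026e-01  6.4182819e+02  1.2597440e+01] -62.877045
```

View pics/w6.png

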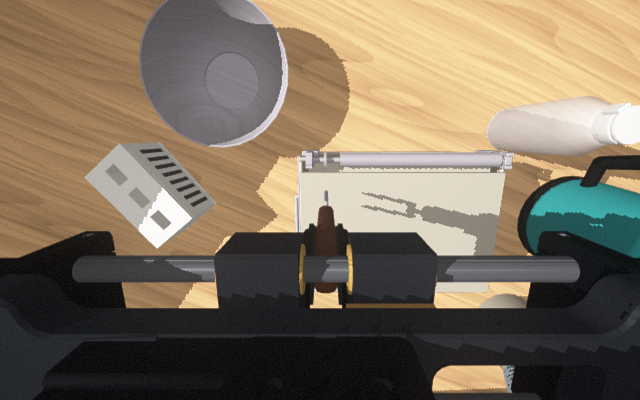

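View pics/w6c.png

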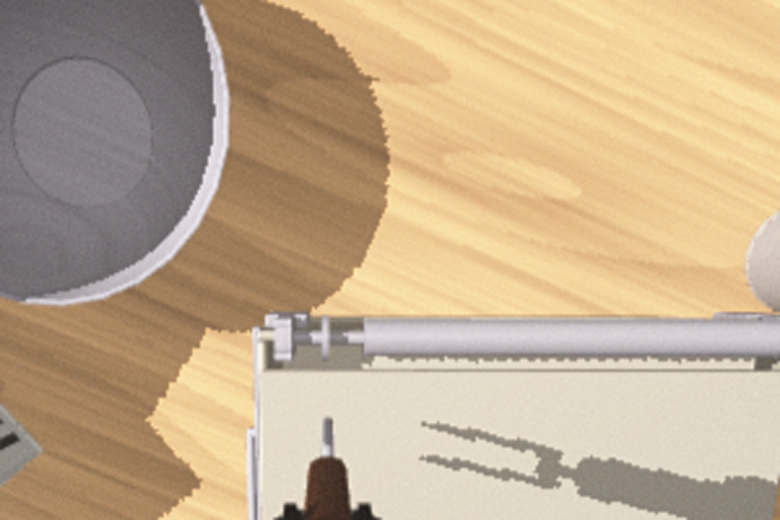

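Run:
```python
from h import *
c=load("w6"); 
crop(c,"w6d",294,354,145,185,13)
W=cloud(c,c["T"])
# barrel pixels: u 345..495, v 148..170
sub=W[145:172,345:495].reshape(-1,3)
for lo in (139,141,143):
    b=sub[(sub[:,2]>lo)&(sub[:,2]<147)]
    v=cv2.fitLine(b[:,:2].astype(np.float32),cv2.DIST_HUBER,0,.01,.01).ravel(); a=np.degrees(np.arctan2(v[1],v[0]))
    print(lo,len(b),v.round(3),a+90, "top z",np.percentile(b[:,2],95))
# ear points
for nm,(u0,u1,v0,v1) in dict(ear=(298,316,148,168),col=(320,332,150,170)).items():
    k=W[v0:v1,u0:u1]
    print(nm); print(np.round(k[...,2],0).astype(int))
```

```text
139 2069 [ 3.87000e-01 -9.22000e-01  6.33735e+02  2.40490e+01] 22.765617 top z 145.44902597170685
141 1777 [ 3.88000e-01 -9.22000e-01  6.33566e+02  2.41120e+01] 22.812668 top z 145.51604604203703
143 1287 [ 3.90000e-01 -9.21000e-01  6.33681e+02  2.34590e+01] 22.955254 top z 145.62520490027268
ear
[[                   0                   -2                    1
                     2                    0                    1
                     0                   -1                    2
                     0                    0                    1
                     1                    0                    2
                     0                    1                    2]
 [-9223372036854775808                    1                    1
                     0                    0                    0
                     1                    1                    0
                     1                    1                    1
                     0                    2                    1
                     1                    1                   -1]
 [                  
[... 11604 characters left out ...]
     142                    5                    6
                     6                    5                    5]
 [                   6                    5                    6
                     5                  139                  139
                   139                    7                    5
                     7                    6                    5]
 [                   6                    5                    6
                     5                    7                    6
                     6                    4                    6
                     6                    6                    6]]<stdin>:14: RuntimeWarning: invalid value encountered in cast
```

View pics/w6d.png

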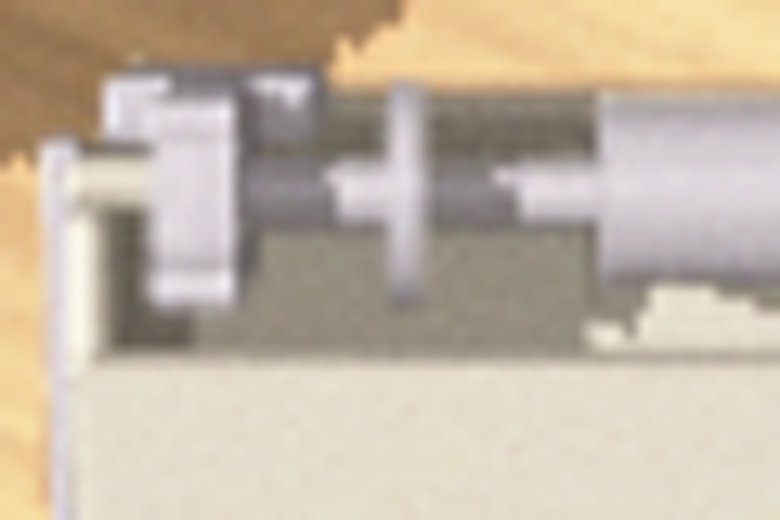

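```bash
cat > pin.py <<'E'
from h import *
def analyze(c,ub,vb,uc,vc,verbose=True):
    W=cloud(c,c["T_tool_cam"])
    sub=W[vb[0]:vb[1],ub[0]:ub[1]].reshape(-1,3)
    zt=np.nanpercentile(sub[:,2],3)   # highest = smallest tool z
    b=sub[(sub[:,2]<zt+5)]
    v=cv2.fitLine(b[:,:2].astype(np.float32),cv2.DIST_HUBER,0,.01,.01).ravel()
    if v[1]<0: v[:2]*=-1
    print("barrel: slope dx/dy",round(v[0]/v[1],4),"x at y=0",round(v[2]-v[3]*v[0]/v[1],2),"top z",round(zt,1), "n",len(b))
    col=W[vc[0]:vc[1],uc[0]:uc[1]].reshape(-1,3)
    k=col[(col[:,2]<zt+4)]
    print("collar mean",k.mean(0).round(2),"x range",k[:,0].min().round(1),k[:,0].max().round(1),"y",k[:,1].min().round(1),k[:,1].max().round(1),"z",k[:,2].min().round(1),len(k))
    return W
if __name__=="__main__":
    c=load("w6")
    W=analyze(c,(345,495),(145,172),(320,332),(150,170))
    s=c["ee_pos"]
    ear=W[150:168,298:316].reshape(-1,3); k=ear[ear[:,2]<s[2]-142]; print("ear x",k[:,0].min(),k[:,0].max(),"y",np.sort(k[:,1])[[0,5,-6,-1]])
    pin=W[152:168,315:323].reshape(-1,3); k=pin[(pin[:,2]<s[2]-135)]; print("pin",k.mean(0),k[:,0].min(),k[:,0].max())
E
python3 pin.py
```

```text
barrel: slope dx/dy -0.0032 x at y=0 39.56 top z 143.8 n 1878
collar mean [ 3.977e+01 -9.000e-02  1.440e+02] x range 31.2 48.1 y -1.2 1.0 z 141.7 47
ear x 31.883563355346823 48.46654115056798 y [-22.35844909 -22.28040253 -14.5553348  -14.31665659]
pin [ 40.00853604  -7.48324282 150.30687893] 37.59978157370685 42.23897359492846
```

apply_moves:
  increments:
    - [[20,-4,4],[0,0,0]]
    - [[19.6,-4,4],[0,0,0]]
    - [[0,0,0],[0,0,0]]
    - [[0,0,0],[0,0,0]]

```text
time: 7.75
ee_pos: [589.5, 128.6, 282.3]
orientation: [-3.078, -0.629, 0.001]
contact_force: [1.3, 0.7, -1.4]
grip_width: 0.127
```

```bash
python3 snap.py w7; python3 snap.py sc7 scene
python3 - <<'E'
from h import *
c=load("w7"); crop(c,"w7c",280,380,165,225,8)
c=load("sc7"); crop(c,"sc7c",300,400,140,220,7)
E
```

```text
7.75 [589.5 128.6 282.3] [-3.078e+00 -6.290e-01  1.000e-03] [0.105 0.401 1.523 0.    1.218 1.273] [ 1.3  0.7 -1.4] 0.127
7.8 [589.5 128.5 282.6] [-3.078e+00 -6.280e-01  1.000e-03] [ 0.105  0.401  1.523 -0.     1.218  1.273] [ 0.1 -0.2 -1.3] 0.127
```

View pics/w7c.png

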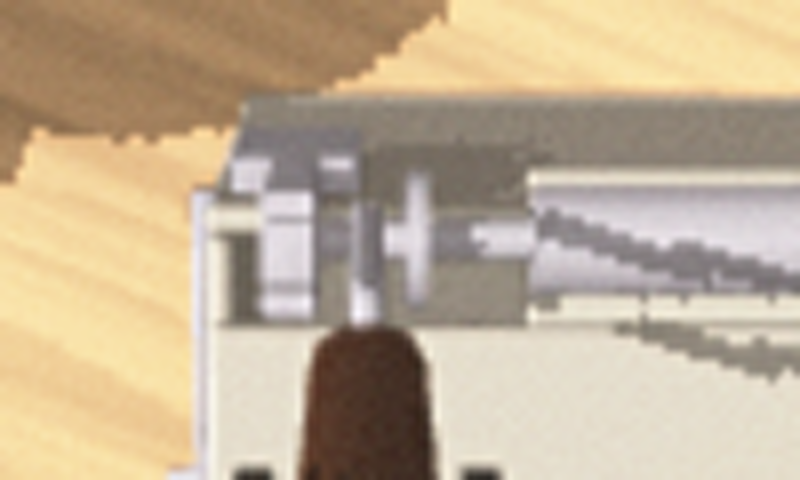

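View pics/sc7c.png

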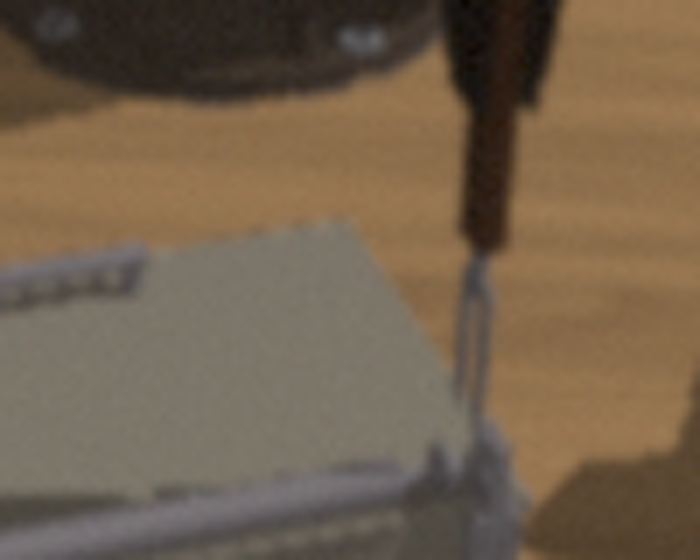

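Run:
```python
from pin import *
c=load("w7")
W=analyze(c,(350,480),(182,205),(329,336),(183,207))
z=c["ee_pos"][2]
e=W[185:206,308:322].reshape(-1,3);k=e[e[:,2]<z-142];print("ear y",np.sort(k[:,1])[[0,3,-4,-1]],k[:,0].min(),k[:,0].max())
f=pts(W,-5,20,-6,6,60,140);
for a in range(60,140,8):
    k=f[(f[:,2]>a)&(f[:,2]<a+8)]
    if len(k):print(a,len(k),k.mean(0).round(1))
```

```text
barrel: slope dx/dy -0.0037 x at y=0 0.9 top z 136.9 n 1584
collar mean [  1.7    7.23 132.24] x range -7.6 10.6 y 3.1 8.8 z 47.9 39
ear y [-14.63759351 -13.67957257  -6.88254433  -6.80500704] -8.823419516152669 9.286779281009743
60 20 [ 8.7  0.3 66.2]
68 9 [10.8  0.4 71.7]
76 7 [10.7  0.3 79.7]
84 8 [10.8  0.3 88. ]
92 6 [10.8  0.4 96.4]
100 6 [ 10.7   0.4 103.7]
108 6 [ 10.7   0.4 112.3]
```

apply_moves:
  increments:
    - [[0.2,-0.7,6],[0,0,0]]
    - [[0,0,8],[0,0,0]]
    - [[0,0,8],[0,0,0]]
    - [[0,0,6],[0,0,0]]
    - [[0,0,3.5],[0,0,0]]
    - [[0,0,0],[0,0,0]]

```text
time: 8.6
ee_pos: [589.9, 129.5, 250.9]
orientation: [-3.078, -0.626, 0.001]
contact_force: [-1.0, 0.3, -0.6]
grip_width: 0.126
```

```bash
python3 snap.py w8; python3 snap.py sc8 scene
python3 - <<'E'
from h import *
c=load("w8"); crop(c,"w8c",280,380,170,230,8)
c=load("sc8"); crop(c,"sc8c",300,400,140,220,7)
W=cloud(c:=load("w8"),load("w8")["T_tool_cam"]);f=pts(W,-5,20,-6,6,60,140);
for a in range(60,140,8):
    k=f[(f[:,2]>a)&(f[:,2]<a+8)]
    if len(k):print(a,len(k),k.mean(0).round(1))
E
```

```text
8.6 [589.9 129.5 250.9] [-3.078e+00 -6.260e-01  1.000e-03] [0.107 0.428 1.566 0.    1.148 1.276] [-1.   0.3 -0.6] 0.126
8.65 [590.  129.6 251.1] [-3.078 -0.626 -0.   ] [0.107 0.427 1.566 0.    1.149 1.276] [-1.   0.4 -0.8] 0.124
60 19 [ 8.7  0.4 66.4]
68 10 [10.5  0.2 71.4]
76 7 [10.8  0.3 79.5]
84 8 [10.8  0.3 88. ]
92 6 [10.8  0.  96.6]
100 6 [ 10.7   0.7 103.6]
108 48 [  0.8  -0.4 111.9]
124 25 [  2.4  -2.  131. ]
132 29 [  3.8  -2.4 134.3]
```

View pics/w8c.png

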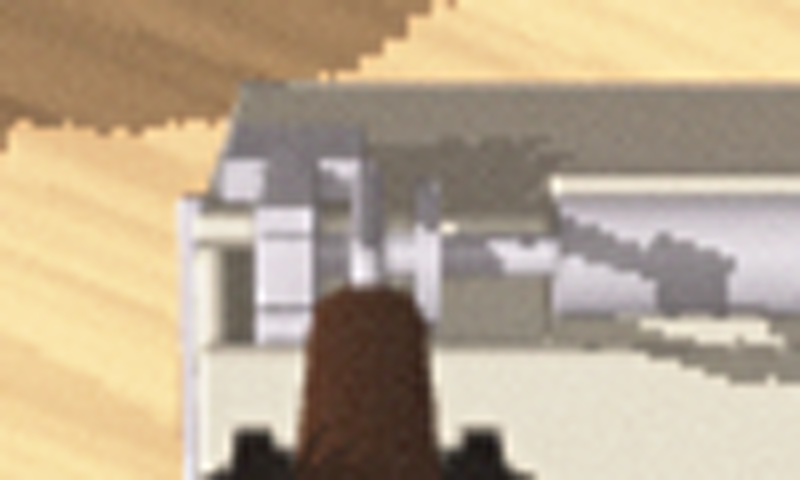

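View pics/sc8c.png

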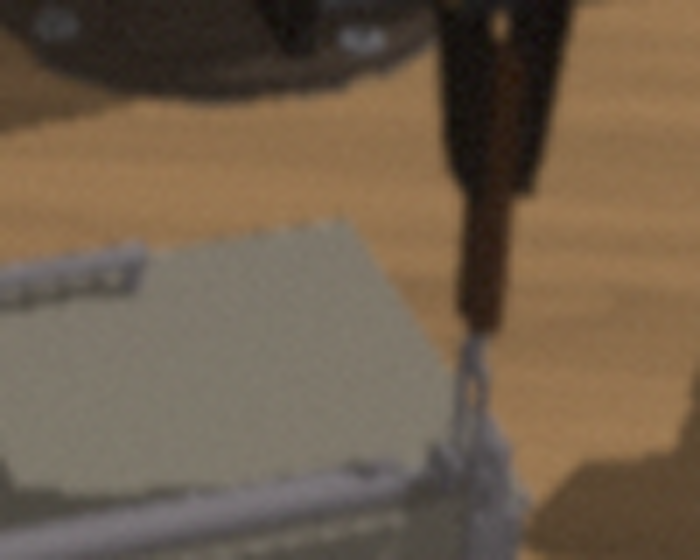

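apply_moves:
  increments:
    - [[0,2,0],[0,0,0]]
    - [[0,2,0],[0,0,0]]
    - [[0,2,0],[0,0,0]]
    - [[0,2,0],[0,0,0]]
    - [[0,2,0],[0,0,0]]
    - [[0,2,0],[0,0,0]]
    - [[0,2,0],[0,0,0]]
    - [[0,0,0],[0,0,0]]

```text
time: 9.7
ee_pos: [595.4, 116.7, 251.1]
orientation: [-3.078, -0.626, 0.0]
contact_force: [-1.2, 3.6, 1.3]
grip_width: 0.126
```

```bash
python3 snap.py w9; python3 snap.py sc9 scene
python3 - <<'E'
from h import *
c=load("w9"); crop(c,"w9c",270,370,170,230,8)
c=load("sc9"); crop(c,"sc9c",300,400,140,220,7)
E
```

```text
9.7 [595.4 116.7 251.1] [-3.078 -0.626  0.   ] [8.500e-02 4.310e-01 1.559e+00 1.000e-03 1.151e+00 1.254e+00] [-1.2  3.6  1.3] 0.126
9.75 [595.3 116.8 251. ] [-3.078 -0.626  0.   ] [0.085 0.431 1.559 0.    1.151 1.254] [-1.7  3.6  0.4] 0.122
```

View pics/w9c.png

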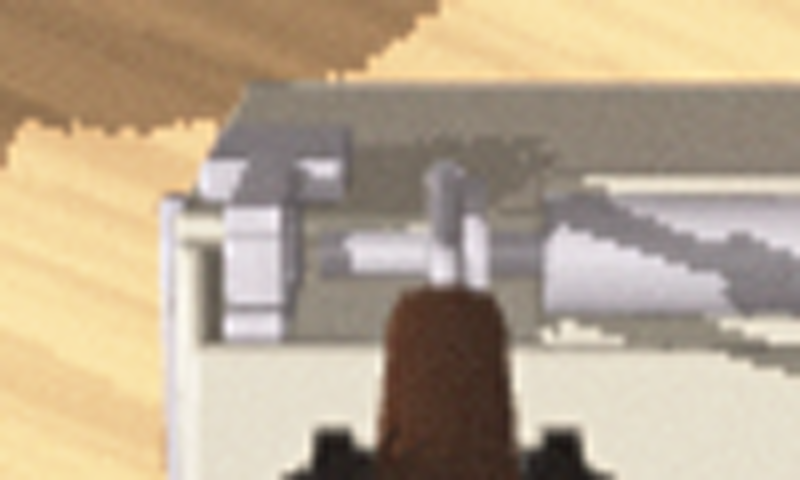

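View pics/sc9c.png

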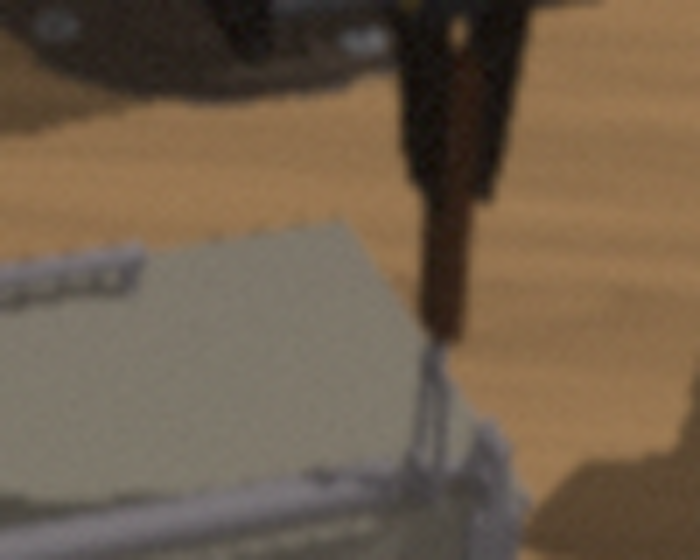

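apply_moves:
  increments:
    - [[-1,1,0],[0,0,0]]
    - [[-3,0,0],[0,0,-0.01]]
    - [[-3,0,0],[0,0,-0.015]]
    - [[-3,0,0],[0,0,-0.015]]
    - [[-3,0,0],[0,0,-0.015]]
    - [[-3,0,0],[0,0,-0.015]]
    - [[0,0,0],[0,0,0]]

```text
time: 10.68
ee_pos: [580.8, 109.1, 251.0]
orientation: [-3.054, -0.734, 0.001]
contact_force: [-2.3, 4.0, 0.4]
grip_width: 0.124
```

```bash
python3 snap.py w10
python3 - <<'E'
from h import *
c=load("w10"); crop(c,"w10c",270,370,165,225,8)
E
```

```text
10.68 [580.8 109.1 251. ] [-3.054e+00 -7.340e-01  1.000e-03] [0.074 0.408 1.598 0.    1.136 1.173] [-2.3  4.   0.4] 0.124
```

View pics/w10c.png

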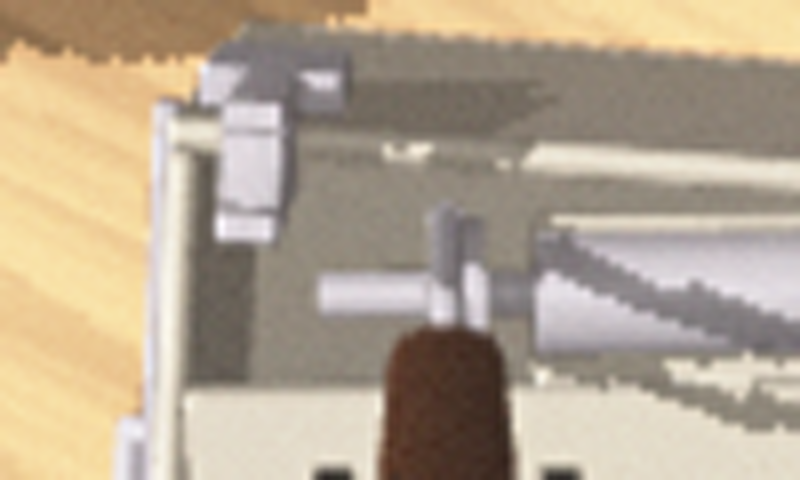

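apply_moves:
  increments:
    - [[-3,0,0],[0,0,-0.015]]
    - [[-3,0,0],[0,0,-0.015]]
    - [[-3,0,0],[0,0,-0.015]]
    - [[-3,0,0],[0,0,-0.015]]
    - [[-2,0,0],[0,0,-0.01]]
    - [[0,0,0],[0,0,0]]
    - [[1.5,-1.5,0],[0,0,0]]
    - [[1.2,-2,0],[0,0,0]]
    - [[0,-2,0],[0,0,0]]
    - [[0,-2,0],[0,0,0]]
    - [[0,-2,0],[0,0,0]]
    - [[0,-2,0],[0,0,0]]
    - [[0,-2,0],[0,0,0]]
    - [[0,0,0],[0,0,0]]

```text
time: 12.48
ee_pos: [564.5, 115.4, 251.3]
orientation: [3.027, 0.84, 0.001]
contact_force: [0.3, -1.2, -0.6]
grip_width: 0.124
```

```bash
python3 snap.py w11
python3 - <<'E'
from h import *
c=load("w11"); crop(c,"w11c",270,370,165,225,8)
E
```

```text
12.47 [564.5 115.4 251.3] [3.027e+00 8.400e-01 1.000e-03] [ 0.087  0.386  1.634 -0.     1.121  1.116] [ 0.3 -1.2 -0.6] 0.124
```

View pics/w11c.png

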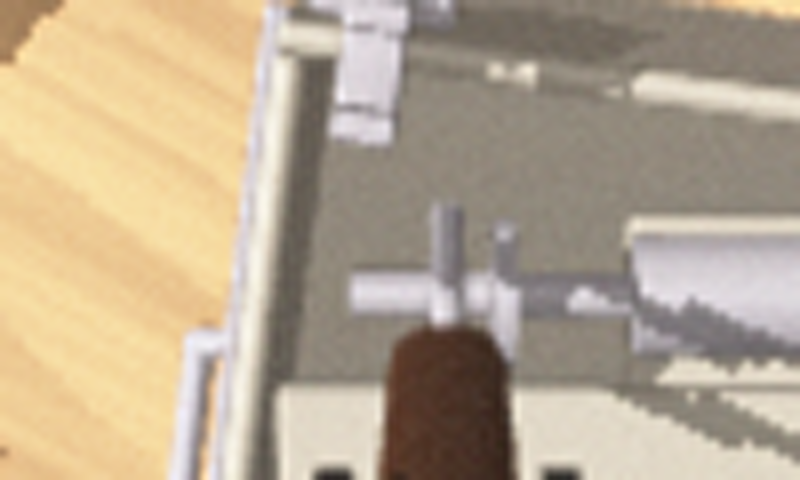

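apply_moves:
  increments:
    - [[0,0,-5],[0,0,0]]
    - [[0,0,-10],[0,0,0]]
    - [[0,0,-20],[0,0,0]]
    - [[0,0,-25],[0,0,0]]
    - [[0,0,-17],[0,0,0]]
    - [[0,0,0],[0,0,0]]

```text
time: 13.28
ee_pos: [564.7, 115.4, 329.8]
orientation: [3.027, 0.84, 0.005]
contact_force: [-0.6, 0.1, -0.6]
grip_width: 0.126
```

```bash
python3 snap.py w12; python3 snap.py sc12 scene
python3 - <<'E'
from h import *
import cell
c=load("w12"); crop(c,"w12c",230,530,100,240,2.6)
c=load("sc12"); crop(c,"sc12c",240,400,120,270,5)
st=cell.read_state()
print(delta(st,[386,-335,325],down(np.radians(31))))
E
```

```text
13.28 [564.7 115.4 329.8] [3.027 0.84  0.005] [0.087 0.325 1.516 0.    1.298 1.116] [-0.6  0.1 -0.6] 0.126
13.32 [564.3 115.4 328.6] [3.027e+00 8.400e-01 2.000e-03] [0.087 0.326 1.518 0.    1.297 1.116] [-0.3  0.5 -1.6] 0.129
(array([-384.7,  294.2,    2.9]), array([-0.0001,  0.0002,  0.0003]))
```

View pics/w12c.png

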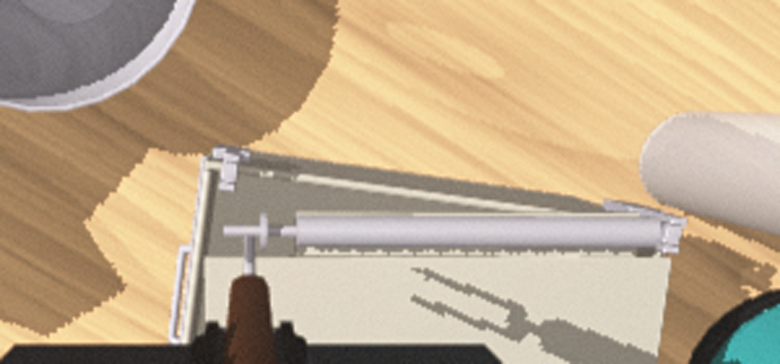

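View pics/sc12c.png

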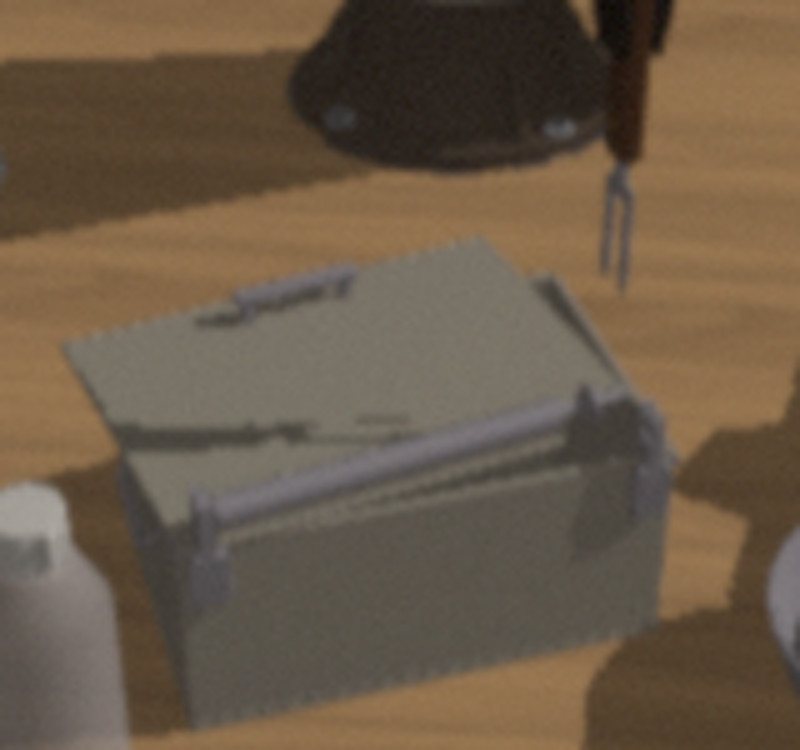

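apply_moves:
  increments:
    - [[-35,26.8,0],[0,0,0]]
    - [[-35,26.8,0],[0,0,0]]
    - [[-35,26.8,0],[0,0,0]]
    - [[-35,26.8,0],[0,0,0]]
    - [[-35,26.8,0],[0,0,0]]
    - [[-35,26.8,0],[0,0,0]]
    - [[-35,26.8,0],[0,0,0]]
    - [[-35,26.8,0],[0,0,0]]
    - [[-35,26.8,0],[0,0,0]]
    - [[-35,26.8,0],[0,0,0]]
    - [[-35,26.2,0],[0,0,0]]
    - [[0,0,0],[0,0,0]]
    - [[0,0,0],[0,0,0]]

```text
time: 15.0
ee_pos: [385.9, -334.7, 327.5]
orientation: [-3.026, -0.839, 0.0]
contact_force: [-0.2, 0.2, -0.2]
grip_width: 0.125
```

```bash
python3 snap.py w13
python3 - <<'E'
from h import *
c=load("w13"); crop(c,"w13c",240,400,70,230,5)
E
```

```text
15.0 [ 385.9 -334.7  327.5] [-3.026 -0.839  0.   ] [-0.844  0.223  1.666  0.     1.254  0.186] [-0.2  0.2 -0.2] 0.125
```

View pics/w13.png

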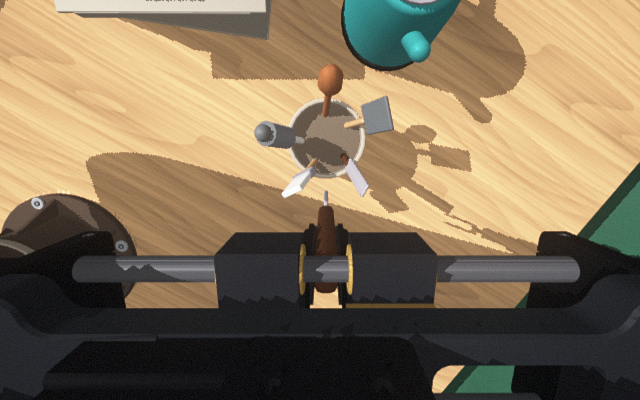

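View pics/w13c.png

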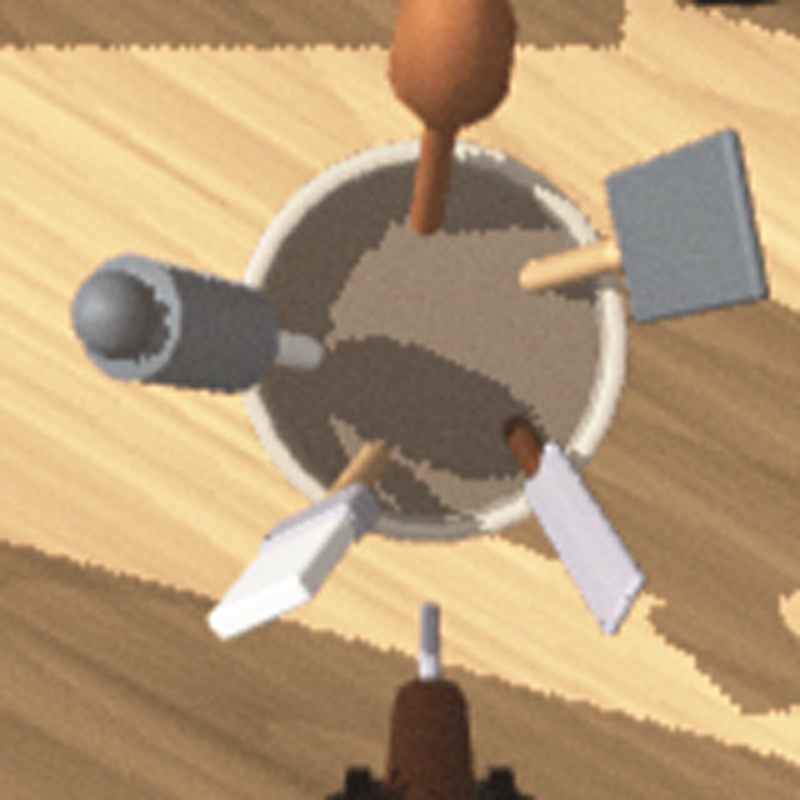

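Run:
```python
from h import *
c=load("w13"); W=cloud(c,c["T"])
sub=W[96:180:3,286:368:3,2]
for r in sub: print(' '.join('%4d'%(-99 if np.isnan(v) else round(v)) for v in r))
```

```text
-1    0    1    0   -1    1    0    0    1    0    0    1    0  124  134  122    0    0   -1    1    1    0    2    1    2   -1    0    1
   2    2    2    0    1    1    1    1    0    0  102  100  100  119  122  100   99    0    1    2    1   -1    2    1    1    1    1    1
  -1    0    1    0    0    1    0    1  100  101  101   99   98  116  -99   99  100  102  100   99    0    2    0    1    2    0    1    2
   3    1    0    1   -1    1  101  101  100   93   81   83   82  110  109   84   83   86   99  101  100   98   -1    2    0  127  135  141
   1   -1    1   -1    1  100  100   92   81   83   84   84   83  104  102   82   81   84   82   86   99  101   99    2    1  127  135  139
   1    1   -1    0  101  100   88   81   84   81   81   83   88   97   93   82   82   83   82   82   82   99  100  101    0    2  133  138
   1    1    1  100  100   84   82   82   83   85   83   83   84   90   81   83   82   82   83   82   83   84   98  101    2    0  131  136
  -1    0   98  101   91   82   82   82   84   82   83   83   83   81   81   82   82   83   81   82   83   83   83  101  1
[... 2117 characters left out ...]

   0    1    1   -1  100  100   88   82  106  100   83   83   83   83   84   82   82   82   84   83  108  113  122  128    0    1    1    0
   0    1    0    0    1  101  100  113  131  128   83   83   82   82   82   83   82   84   83   85  110  118  124  133    1   -1    0    1
   1    1    0    2    2    1  129  137  137  132   84   82   83   82   83   84   83   88  100  101  114  121  128  134  143    1  -99    0
   1    2    1  113  125  132  135  143  138  137  102   99   99   98   98  101  100  102  102    1    1  124  131  139  147  150    0    1
   0    1    1  128  133  144  152  148  142    1    0   99  100  100  100  100   99    2   -2    1    1    2  135  142  149  155    1    1
```

```bash
cat > crock.py <<'E'
from h import *
from scipy.optimize import least_squares
def rimfit(W,g=(440,-303)):
    r=pts(W,g[0]-80,g[0]+80,g[1]-80,g[1]+80,98,102.5)
    # points near radius 52
    f=lambda p: np.hypot(r[:,0]-p[0],r[:,1]-p[1])-52
    return least_squares(f,[g[0],g[1]],loss="soft_l1",f_scale=1.5).x
def segs(W,c0):
    q=pts(W,c0[0]-110,c0[0]+110,c0[1]-110,c0[1]+110,86,200)
    d=q[:,:2]-c0; r=np.hypot(*d.T); a=np.degrees(np.arctan2(d[:,1],d[:,0]))
    rim=(r>47.0)&(r<57.0)&(q[:,2]<104.0)
    q=q[~rim&(r<100)]; return q
if __name__=="__main__":
    c=load("w13"); W=cloud(c,c["T"]); c0=rimfit(W); print("crock",c0)
    s=cloud(load("side0")); print(rimfit(s)); print(rimfit(cloud(load("scene0"))))
    q=segs(W,c0); d=q[:,:2]-c0; a=np.degrees(np.arctan2(d[:,1],d[:,0]))
    h,e=np.histogram(a,bins=72,range=(-180,180))
    print([(int(e[i]),int(h[i])) for i in range(72) if h[i]])
    in_=pts(W,c0[0]-30,c0[0]+30,c0[1]-30,c0[1]+30,70,86); print("inner surface z",np.median(in_[:,2]))
E
python3 crock.py
```

```text
crock [ 438.5385588  -303.58343308]
[ 438.17706535 -305.34370629]
[ 441.85763651 -301.87867133]
[(-180, 128), (-175, 60), (-170, 12), (-120, 47), (-115, 149), (-110, 156), (-105, 98), (-100, 31), (-55, 35), (-50, 136), (-45, 140), (-40, 150), (-35, 198), (-30, 207), (-25, 147), (-20, 35), (10, 8), (15, 111), (20, 163), (25, 209), (30, 200), (35, 86), (50, 1), (100, 68), (105, 167), (110, 190), (115, 188), (120, 195), (125, 108), (130, 23), (165, 7), (170, 143), (175, 166)]
inner surface z 82.6834259601593
```

```bash
cat > fitsticks.py <<'E'
from crock import *
SEC={"spoon":(5,60,128,172),"spatula":(-60,-15,123,175),"knife":(-125,-95,100,175),"pastry":(163,205,116,168),"bbrush":(97,140,114,172)}
def fit(W,c0,verbose=True):
    q=segs(W,c0); d=q[:,:2]-c0; a=np.degrees(np.arctan2(d[:,1],d[:,0])); out={}
    for n,(a0,a1,hs,L) in SEC.items():
        aa=np.where(a<-160,a+360,a); k=q[(aa>a0)&(aa<a1)]
        P=np.c_[k[:,:2]-c0,k[:,2]]
        hd=P[:,2].max()
        # initial: line through points
        m=P.mean(0); v=np.linalg.svd(P-m)[2][0]; v*=np.sign(v[2])
        def axis(p): 
            o=np.array([p[0],p[1],83.]); u=np.array([p[2],p[3],1.]);u/=np.linalg.norm(u); return o,u
        def along(p):  # distance from floor end along axis
            o,u=axis(p); return (P-o)@u+(83-10)/u[2]
        p=np.r_[(m+v*(83-m[2])/v[2])[:2],v[0]/v[2],v[1]/v[2]]
        for it in range(4):
            t=along(p); st=t<hs-3; head=t>hs+3
            def res(p):
                o,u=axis(p); D=P-o; w=D-np.outer(D@u,u)
                r1=np.hypot.reduce(w[st],axis=1) if False else np.linalg.norm(w[st],axis=1)-4.5
                lat=np.cross(u,[0,0,1.]);lat/=np.linalg.norm(lat)
                l=(D@lat)[head]; 
                hm=np.array([(np.percentile(l,3)+np.percentile(l,97))/2*3]) if len(l)>5 else np.zeros(0)
                top=((P-o)@u).max()+(83-10)/u[2]-L
                return np.r_[r1,hm,top*1.0]
            s=least_squares(res,p,loss="soft_l1",f_scale=1); p=s.x
        o,u=axis(p); f=o+u*(10-83)/u[2]
        r=res(p); 
        if verbose: print(n,"N",len(P),"stick",int(st.sum()),"p83",p[:2].round(1),"slope",p[2:].round(3),"tilt",np.degrees(np.arccos(u[2])).round(1),"floor end",f.round(1),"rms",np.sqrt(np.mean(r[:st.sum()]**2)).round(2),"top res",r[-1].round(1))
        out[n]=(o,u)
    return out
if __name__=="__main__":
    import sys
    for nm in sys.argv[1:]:
        c=load(nm); W=cloud(c,c["T"] if "T" in c else None); c0=rimfit(W); print(nm,c0.round(1)); fit(W,c0)
E
python3 fitsticks.py w13 scene0 side0
```

```text
w13 [ 438.5 -303.6]
spoon N 778 stick 108 p83 [22.8 16. ] slope [0.447 0.167] tilt 25.5 floor end [-9.8  3.8 10. ] rms 1.79 top res 7.8
spatula N 1048 stick 100 p83 [ 32.9 -16.4] slope [ 0.324 -0.326] tilt 24.7 floor end [ 9.2  7.4 10. ] rms 0.35 top res 4.6
knife N 481 stick 37 p83 [ -8.  -35.3] slope [-0.19  -0.345] tilt 21.5 floor end [  5.9 -10.1  10. ] rms 0.42 top res 1.3
pastry N 516 stick 54 p83 [-28.1  -1.8] slope [-0.43   0.054] tilt 23.4 floor end [ 3.3 -5.7 10. ] rms 1.5 top res 6.7
bbrush N 939 stick 44 p83 [-16.7  23.9] slope [-0.114  0.352] tilt 20.3 floor end [-8.4 -1.8 10. ] rms 1.38 top res 9.1
scene0 [ 441.9 -301.9]
spoon N 134 stick 16 p83 [36.  22.2] slope [0.492 0.168] tilt 27.5 floor end [ 0.1 10.  10. ] rms 1.66 top res -0.1
spatula N 73 stick 20 p83 [ 39.1 -13.5] slope [ 0.221 -0.299] tilt 20.4 floor end [22.9  8.4 10. ] rms 2.05 top res 0.7
knife N 113 stick 16 p83 [-10.2 -35.5] slope [-0.17  -0.383] tilt 22.7 floor end [ 2.2 -7.6 10. ] rms 1.4 top res 0.1
pastry N 190 stick 18 p83 [-34.1   0.5] slope [-0.385  0.019] tilt 21.1 floor end [-6.  -0.9 10. ] rms 1.78 top res -0.2
bbrush N 227 stick 27 p83 [-22.2  30.8] slope [-0.042  0.465] tilt 25.0 floor end [-19.1  -3.1  10. ] rms 2.39 top res 8.1
side0 [ 438.2 -305.3]
spoon N 332 stick 83 p83 [31.5 21.4] slope [0.475 0.159] tilt 26.6 floor end [-3.2  9.8 10. ] rms 1.14 top res 0.4
spatula N 145 stick 42 p83 [ 28.6 -21.6] slope [ 0.347 -0.26 ] tilt 23.4 floor end [ 3.3 -2.6 10. ] rms 1.94 top res 1.2
knife N 167 stick 4 p83 [ -8.  -33.7] slope [-0.19  -0.376] tilt 22.8 floor end [ 5.9 -6.2 10. ] rms 0.25 top res -0.0
pastry N 403 stick 52 p83 [-36.1  -8.5] slope [-0.37   0.114] tilt 21.2 floor end [ -9.  -16.8  10. ] rms 1.61 top res 0.6
bbrush N 446 stick 63 p83 [-24.1  29.7] slope [-0.038  0.259] tilt 14.6 floor end [-21.4  10.8  10. ] rms 2.8 top res 0.3
```

apply_moves:
  increments:
    - [[-4,0,20],[0,0,0]]
    - [[-4,0,25],[0,0,0]]
    - [[0,0,25],[0,0,0]]
    - [[0,0,15],[0,0,0]]
    - [[0,0,5],[0,0,0]]
    - [[0,0,0],[0,0,0]]

```text
time: 15.8
ee_pos: [379.4, -339.1, 238.4]
orientation: [3.027, 0.841, 0.0]
contact_force: [-0.8, -0.0, -0.3]
grip_width: 0.123
```

```bash
python3 snap.py w14
python3 - <<'E'
from h import *
c=load("w14"); crop(c,"w14c",220,420,40,230,4)
E
python3 fitsticks.py w14
```

```text
15.8 [ 379.4 -339.1  238.4] [3.027 0.841 0.   ] [-0.859  0.3    1.807  0.     1.034  0.17 ] [-0.8 -0.  -0.3] 0.123
w14 [ 438.4 -303.6]
spoon N 1598 stick 196 p83 [22.4 16. ] slope [0.46  0.169] tilt 26.1 floor end [-11.1   3.6  10. ] rms 1.48 top res 7.9
spatula N 2120 stick 173 p83 [ 32.8 -16.1] slope [ 0.332 -0.336] tilt 25.3 floor end [ 8.5  8.4 10. ] rms 0.37 top res 4.9
knife N 882 stick 62 p83 [ -7.9 -35.1] slope [-0.195 -0.355] tilt 22.0 floor end [ 6.3 -9.2 10. ] rms 0.3 top res 1.9
pastry N 916 stick 89 p83 [-28.1  -2.3] slope [-0.427  0.061] tilt 23.3 floor end [ 3.1 -6.8 10. ] rms 1.45 top res 6.2
bbrush N 1817 stick 89 p83 [-19.9  31. ] slope [-0.122  0.421] tilt 23.6 floor end [-11.    0.3  10. ] rms 0.33 top res 8.9
```

View pics/w14c.png

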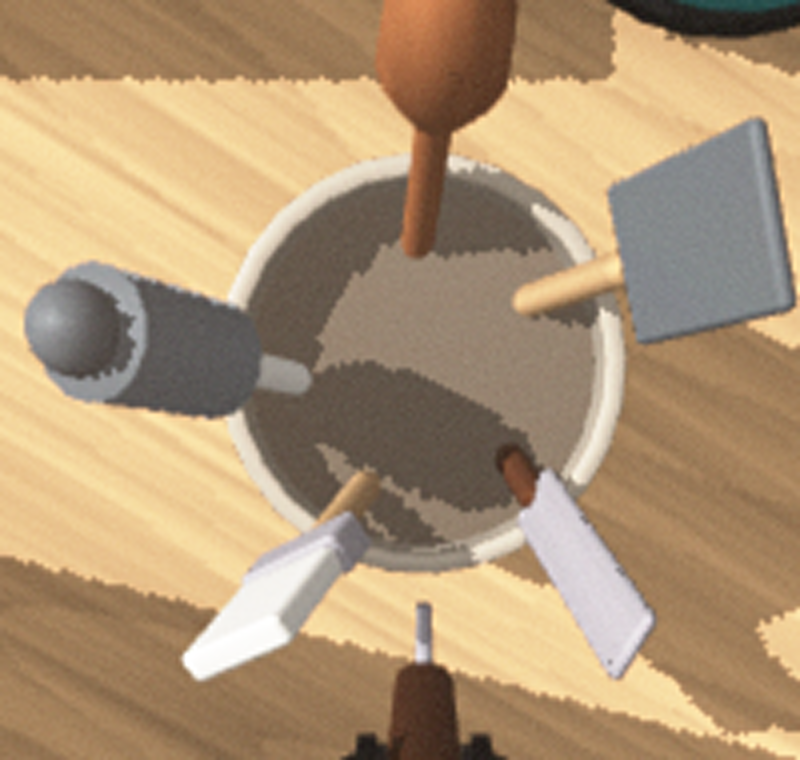

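Run:
```python
from fitsticks import *
c=load("w14"); W=cloud(c,c["T"]); c0=rimfit(W)
q=segs(W,c0); d=q[:,:2]-c0; a=np.degrees(np.arctan2(d[:,1],d[:,0])); aa=np.where(a<-160,a+360,a)
# per-utensil slices by z: centroid, lateral extents
for n,(a0,a1,hs,L) in SEC.items():
    k=q[(aa>a0)&(aa<a1)]; P=np.c_[k[:,:2]-c0,k[:,2]]
    print(n,"zmax",np.sort(P[:,2])[-3:].round(1), "farthest r",np.hypot(P[:,0],P[:,1]).max().round(1))
    h=np.median(P[:,:2],0); hd=h/np.linalg.norm(h); lat=np.array([-hd[1],hd[0]])
    for z in range(86,190,6):
        s=P[(P[:,2]>=z)&(P[:,2]<z+6)]
        if len(s)>3: 
            r=s[:,:2]@hd; l=s[:,:2]@lat
            print("  z",z+3,len(s),"r %.1f..%.1f  lat %.1f..%.1f"%(r.min(),r.max(),l.min(),l.max()))
```

```text
spoon zmax [169.4 169.4 169.5] farthest r 82.8
  z 89 29 r 32.3..37.2  lat -0.1..7.4
  z 95 32 r 35.6..42.6  lat -0.7..7.8
  z 101 32 r 37.7..42.8  lat -0.6..6.8
  z 107 31 r 41.1..49.2  lat -1.8..7.0
  z 113 42 r 43.8..49.9  lat -1.7..7.2
  z 119 41 r 46.7..53.4  lat -2.2..6.5
  z 125 38 r 49.0..54.1  lat -2.1..6.5
  z 131 4 r 52.2..53.1  lat 1.7..3.6
  z 137 15 r 51.8..54.5  lat -3.6..8.3
  z 143 35 r 51.5..61.1  lat -13.2..14.7
  z 149 160 r 51.3..65.8  lat -13.3..14.9
  z 155 232 r 52.5..79.9  lat -13.5..14.1
  z 161 459 r 56.4..82.8  lat -12.9..13.5
  z 167 448 r 58.9..81.0  lat -8.8..9.1
spatula zmax [172.9 173.  173.8] farthest r 82.2
  z 89 27 r 33.0..38.5  lat 0.8..9.0
  z 95 29 r 35.1..42.5  lat -0.1..8.3
  z 101 32 r 37.9..44.7  lat -0.6..7.7
  z 107 29 r 41.0..45.8  lat -1.0..7.1
  z 113 34 r 44.1..49.2  lat -1.8..7.0
  z 119 36 r 45.9..51.9  lat -2.2..6.4
  z 125 80 r 49.4..57.7  lat -16.2..18.9
  z 131 176 r 51.0..61.1  lat -17.6..19.5
  z 137 195 r 53.9..65.2  lat -18.2..19.2
  z 143 209 r 56.8..66.2  lat -18.9..18.3
  z 149 215 r 59.8..69.3  lat -19.3..17.7
  z 155 23
[... 1350 characters left out ...]
6..7.9
  z 167 162 r 58.3..75.8  lat -6.6..7.2
  z 173 9 r 62.0..64.7  lat -0.6..4.5
bbrush zmax [175.5 175.6 175.8] farthest r 82.7
  z 89 25 r 32.2..39.2  lat 0.4..8.4
  z 95 27 r 35.8..40.1  lat -0.1..8.4
  z 101 32 r 38.4..43.2  lat -0.7..7.7
  z 107 5 r 41.1..41.9  lat 1.4..4.4
  z 119 18 r 45.2..53.1  lat -12.0..16.5
  z 125 114 r 40.0..57.9  lat -12.9..15.8
  z 131 128 r 43.0..57.0  lat -13.2..15.4
  z 137 140 r 45.7..61.3  lat -14.0..15.6
  z 143 141 r 46.4..67.8  lat -13.3..14.9
  z 149 134 r 49.0..66.4  lat -14.1..14.3
  z 155 156 r 52.1..82.2  lat -15.3..14.3
  z 161 269 r 55.0..79.5  lat -15.4..13.7
  z 167 289 r 58.1..82.6  lat -10.9..10.9
  z 173 339 r 64.3..81.6  lat -9.6..7.3
```

```bash
cat > fit2.py <<'E'
from fitsticks import *
def fit2(W,c0,verbose=True):
    q=segs(W,c0); d=q[:,:2]-c0; a=np.degrees(np.arctan2(d[:,1],d[:,0])); aa=np.where(a<-160,a+360,a); out={}
    for n,(a0,a1,hs,L) in SEC.items():
        k=q[(aa>a0)&(aa<a1)]; P=np.c_[k[:,:2]-c0,k[:,2]]
        h=np.median(P[:,:2],0); hd=h/np.linalg.norm(h); lat=np.array([-hd[1],hd[0]])
        p=np.r_[hd*36.5+lat*5, hd*.44-lat*.08]
        def ax(p): 
            o=np.array([p[0],p[1],83.]);u=np.array([p[2],p[3],1.]);return o,u/np.linalg.norm(u)
        o,u=ax(p)
        S=P[(P[:,2]<8+hs*u[2]-6)&(np.linalg.norm(np.cross(P-o,u),axis=1)<9)]
        f=lambda p:(lambda o,u:np.linalg.norm(np.cross(S-o,u),axis=1)-4.5)(*ax(p))
        g=lambda p:np.r_[f(p),(np.hypot(p[2],p[3])-.44)/.03*3]
        s=least_squares(g,p,loss="soft_l1",f_scale=.7);p=s.x;o,u=ax(p)
        r=f(p); fl=o+u*(10-83)/u[2]
        hp=P[((P-o)@u)>hs-75+12-8]; 
        hl=np.cross(u,[0,0,1]);hl/=np.linalg.norm(hl); l=(hp-o)@hl
        # closest approach of axis plan line to centre
        dirn=p[2:]/np.hypot(*p[2:]); off=dirn[0]*p[1]-dirn[1]*p[0]
        if verbose: print(n,len(S),"p83",p[:2].round(1),"slope",p[2:].round(3),np.hypot(*p[2:]).round(3),"az",np.degrees(np.arctan2(p[3],p[2])).round(1),"floor",fl[:2].round(1),"rms",np.sqrt(np.mean(r**2)).round(2),"offset",off.round(1),"head mid",((np.percentile(l,2)+np.percentile(l,98))/2).round(1))
        out[n]=p
    return out
if __name__=="__main__":
    R=[]
    for nm in ("w13","w14"):
        c=load(nm);W=cloud(c,c["T"]);R.append(fit2(W,np.array([438.4,-303.6])))
    M={k:(R[0][k]+2*R[1][k])/3 for k in R[0]}; np.savez("sticks.npz",**M)
    # fork placement search
    def pen(x,y,th,zs=np.arange(12,80,6)):
        t=np.array([np.cos(th),np.sin(th)]);nn=np.array([-t[1],t[0]]);tot=0;mx=0
        det={}
        for k,p in M.items():
            for z in zs:
                c=p[:2]+p[2:]*(z-83)-[x,y]
                for s in ((8,-8) if z<58 else (0,)):
                    hx=2 if z<58 else 10; 
                    dx=abs(c@t-s)-hx; dy=abs(c@nn)-2
                    dd=np.hypot(max(dx,0),max(dy,0))+min(max(dx,dy),0)
                    q=max(0,4.8-dd); tot+=q; det[k]=max(det.get(k,0),q)
        return tot,max(det.values()),det
    best=[]
    for th in np.radians(np.arange(0,180,6)):
        b=min(((pen(x,y,th)[0],x,y) for x in np.arange(-4,4.1,1) for y in np.arange(-4,4.1,1)))
        q=pen(b[1],b[2],th); best.append((b[0],np.degrees(th),b[1],b[2],q[1]))
        q0=pen(0,0,th)
        print(round(np.degrees(th)),"best",np.round(b,1),"max",round(q[1],1),"| at 0:",round(q0[0],1),round(q0[1],1))
    b=min(best);print(b,pen(b[2],b[3],np.radians(b[1])))
E
python3 fit2.py
```

```text
spoon 101 p83 [30.7 19.5] slope [0.449 0.159] 0.477 az 19.5 floor [-2.1  7.9] rms 0.39 offset 8.2 head mid -0.0
spatula 78 p83 [ 33.1 -16.5] slope [ 0.319 -0.316] 0.449 az -44.7 floor [9.8 6.5] rms 0.34 offset 11.5 head mid 0.2
knife 19 p83 [ -7.6 -34.8] slope [-0.204 -0.39 ] 0.44 az -117.6 floor [ 7.3 -6.3] rms 0.34 offset 9.4 head mid 0.5
pastry 49 p83 [-36.2  -1.8] slope [-0.44   0.044] 0.442 az 174.3 floor [-4.1 -5. ] rms 0.43 offset 5.4 head mid 1.6
bbrush 44 p83 [-19.5  30.9] slope [-0.151  0.414] 0.441 az 110.1 floor [-8.5  0.6] rms 0.29 offset 7.7 head mid 1.6
spoon 188 p83 [30.5 19.6] slope [0.457 0.161] 0.484 az 19.4 floor [-2.8  7.8] rms 0.39 offset 8.3 head mid 0.2
spatula 145 p83 [ 32.9 -16.3] slope [ 0.329 -0.32 ] 0.459 az -44.2 floor [8.9 7. ] rms 0.38 offset 11.2 head mid 0.5
knife 26 p83 [ -7.8 -34.8] slope [-0.193 -0.396] 0.44 az -116.0 floor [ 6.3 -5.9] rms 0.29 offset 8.2 head mid 1.2
pastry 84 p83 [-36.3  -2. ] slope [-0.442  0.061] 0.446 az 172.1 floor [-4.  -6.5] rms 0.33 offset 7.0 head mid 0.8
bbrush 86 p83 [-19.7  31. ] slope [-0.133  0.422] 0.443 az 107.5 f
[... 1185 characters left out ...]
17.5 5.6
138 best [ 6.8  4.  -4. ] max 2.7 | at 0: 17.1 5.6
144 best [ 4.9  4.  -4. ] max 2.3 | at 0: 15.7 4.9
150 best [ 4.6  4.  -3. ] max 2.6 | at 0: 14.5 4.0
156 best [ 3.5  4.  -2. ] max 2.3 | at 0: 12.9 3.9
162 best [ 4.5  4.  -2. ] max 1.7 | at 0: 12.7 4.9
168 best [ 7.1  4.  -1. ] max 2.6 | at 0: 12.5 5.0
174 best [10.3  3.   0. ] max 3.2 | at 0: 13.7 5.0
(np.float64(3.489033847624093), np.float64(156.0), np.float64(4.0), np.float64(-2.0), np.float64(2.2978690879200987)) (np.float64(3.489033847624093), np.float64(2.2978690879200987), {'spoon': 0, 'spatula': np.float64(0.1506527797046573), 'knife': np.float64(2.2978690879200987), 'pastry': 0, 'bbrush': np.float64(0.8873526401558287)})
```

```bash
cat > plan.py <<'E'
from h import *
M=dict(np.load("sticks.npz")); names=list(M); rng=np.random.default_rng(0)
zs=np.array([12,20,28,36,44,52]); 
A=np.array([[M[k][:2]+M[k][2:]*(z-83) for k in names] for z in zs])  # z,stick,2
N=rng.normal(0,1,(12,len(names),2))*1.3
S=np.array([A+n[None]*((83-zs)/73)[:,None,None] for n in N])  # samp,z,stick,2
def cost(x,y,th,S=S):
    t=np.array([np.cos(th),np.sin(th)]);nn=np.array([-t[1],t[0]])
    d=S-[x,y]; a=d@t; b=d@nn; tot=0;
    pen=np.zeros(a.shape)
    for s in(8,-8):
        dx=abs(a-s)-2;dy=abs(b)-2
        dd=np.hypot(np.maximum(dx,0),np.maximum(dy,0))+np.minimum(np.maximum(dx,dy),0)
        pen=np.maximum(pen,4.9-dd)
    pen=np.maximum(pen,0)
    strad=((abs(a)<7)&(abs(b)<3)).sum()/len(S)
    return (pen**2).sum()/len(S)+3*strad
res=[]
for th in np.radians(np.arange(0,180,6)):
    for x in np.arange(-9,9.1,1.5):
        for y in np.arange(-9,9.1,1.5):
            res.append((cost(x,y,th),np.degrees(th),x,y))
res.sort(); 
for r in res[:12]: print(np.round(r,1))
for r in (res[0],):
    t=np.radians(r[1]);tv=np.array([np.cos(t),np.sin(t)]);nv=np.array([-tv[1],tv[0]])
    for k,n in enumerate(names): print(n,[(np.round((A[i,k]-r[2:])@tv,1),np.round((A[i,k]-r[2:])@nv,1)) for i in (0,2,5)])
E
python3 plan.py
```

```text
[  0.7 138.    9.   -4.5]
[  1.  132.    9.   -4.5]
[  1.2 144.    9.   -4.5]
[  1.8 138.    9.   -3. ]
[ 2.  60.  -1.5 -7.5]
[ 2.  54.  -1.5 -7.5]
[  2.1 126.    9.   -4.5]
[ 2.1 60.  -1.5 -6. ]
[ 2.2 54.   0.  -6. ]
[  2.2 144.    7.5  -3. ]
[ 2.5 66.  -1.5 -6. ]
[ 2.5 60.   0.  -6. ]
spoon [(np.float64(16.4), np.float64(-2.2)), (np.float64(12.7), np.float64(-9.0)), (np.float64(7.2), np.float64(-19.2))]
spatula [(np.float64(6.5), np.float64(-8.5)), (np.float64(-0.7), np.float64(-8.2)), (np.float64(-11.7), np.float64(-7.8))]
knife [(np.float64(0.5), np.float64(3.6)), (np.float64(-1.4), np.float64(10.4)), (np.float64(-4.2), np.float64(20.5))]
pastry [(np.float64(9.4), np.float64(10.4)), (np.float64(15.2), np.float64(14.4)), (np.float64(24.0), np.float64(20.5))]
bbrush [(np.float64(17.7), np.float64(8.4)), (np.float64(23.9), np.float64(4.9)), (np.float64(33.1), np.float64(-0.4))]
```

```bash
cat >> plan.py <<'E'
print("chk",[ (h,x,y,round(cost(x,y,np.radians(h)),1)) for h in (132,138,144,150) for x,y in((6,-3),(7,-3.5),(8,-4),(9,-4.5),(10,-5))])
E
python3 plan.py | tail -1
python3 - <<'E'
from h import *
import cell
st=cell.read_state()
print(delta(st,[446,-307.3,300],down(np.radians(31))), delta(st,[446,-307.3,300],down(np.radians(-40))))
E
```

```text
chk [(132, 6, -3, np.float64(12.9)), (132, 7, -3.5, np.float64(6.4)), (132, 8, -4, np.float64(2.4)), (132, 9, -4.5, np.float64(1.0)), (132, 10, -5, np.float64(0.9)), (138, 6, -3, np.float64(9.6)), (138, 7, -3.5, np.float64(4.1)), (138, 8, -4, np.float64(1.7)), (138, 9, -4.5, np.float64(0.7)), (138, 10, -5, np.float64(0.8)), (144, 6, -3, np.float64(6.7)), (144, 7, -3.5, np.float64(2.6)), (144, 8, -4, np.float64(1.3)), (144, 9, -4.5, np.float64(1.2)), (144, 10, -5, np.float64(2.0)), (150, 6, -3, np.float64(4.5)), (150, 7, -3.5, np.float64(2.8)), (150, 8, -4, np.float64(2.6)), (150, 9, -4.5, np.float64(3.3)), (150, 10, -5, np.float64(5.7))]
(array([ 73.5,   7. , -61.3]), array([ 0.0008, -0.0003,  0.0007])) (array([ 73.5,   7. , -61.3]), array([ 6.0000e-04, -7.0000e-04,  1.2399e+00]))
```

apply_moves:
  increments:
    - [[0,0,-25],[0,0,0]]
    - [[0,0,-35],[0,0,0]]
    - [[0,0,-25],[0,0,0]]
    - [[25,2.6,-3],[0,0,0]]
    - [[25,2.6,0],[0,0,0]]
    - [[24.1,2.7,0],[0,0,0]]
    - [[0,0,0],[0,0,0.157]]
    - [[0,0,0],[0,0,0.157]]
    - [[0,0,0],[0,0,0.157]]
    - [[0,0,0],[0,0,0.157]]
    - [[0,0,0],[0,0,0.157]]
    - [[0,0,0],[0,0,0.157]]
    - [[0,0,0],[0,0,0.157]]
    - [[0,0,0],[0,0,0.155]]
    - [[0,0,0],[0,0,0]]

```text
time: 17.73
ee_pos: [446.8, -307.9, 326.8]
orientation: [2.945, -1.094, 0.002]
contact_force: [0.2, -0.4, -0.6]
grip_width: 0.121
```

```bash
python3 snap.py w15
python3 - <<'E'
from h import *
import cell
c=load("w15"); crop(c,"w15c",230,430,80,240,4)
st=cell.read_state()
print(delta(st,[447,-307.8,132.6],down(np.radians(-41))))
W=cloud(c,c["T_tool_cam"]);f=pts(W,-5,20,-8,8,20,140)
for a in range(20,130,15):
    k=f[(f[:,2]>a)&(f[:,2]<a+15)]
    if len(k):print(a,len(k),k.mean(0).round(1))
E
```

```text
17.73 [ 446.8 -307.9  326.8] [ 2.945e+00 -1.094e+00  2.000e-03] [-0.725  0.274  1.598  0.     1.269  1.557] [ 0.2 -0.4 -0.6] 0.121
(array([ -0. ,  -0.2, 194.1]), array([-0.0001, -0.0009,  0.0064]))
20 87 [10.7  0.2 27.4]
35 64 [10.5  0.3 42.1]
50 2 [ 9.7 -4.3 50.3]
65 32 [ 9.9  0.2 69. ]
80 13 [11.3  0.2 86.4]
95 12 [ 11.2   0.3 101.7]
110 5 [1.130e+01 1.000e-01 1.125e+02]
```

View pics/w15c.png

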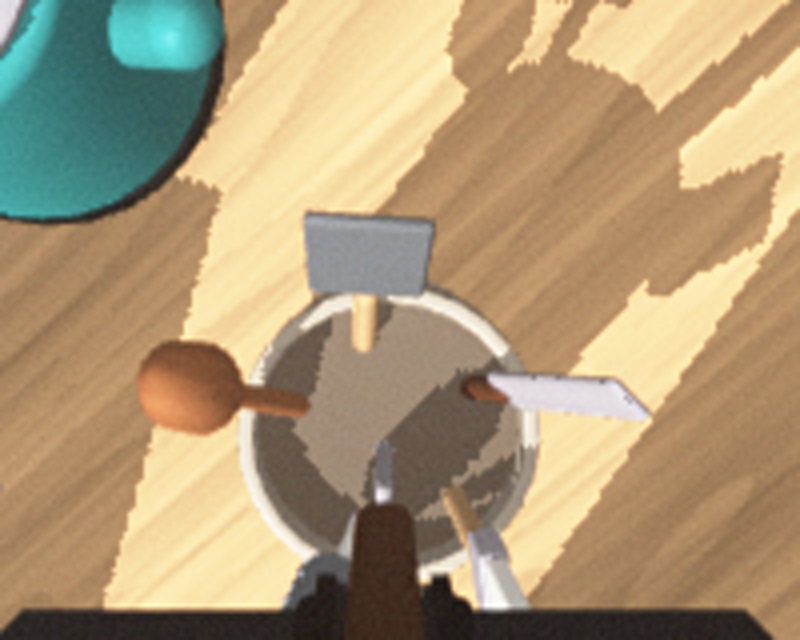

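apply_moves:
  increments:
    - [[-0.5,0,25],[0,0,0.006]]
    - [[0,0,35],[0,0,0]]
    - [[0,0,30],[0,0,0]]
    - [[0,0,10],[0,0,0]]
    - [[0,0,8],[0,0,0]]
    - [[0,0,8],[0,0,0]]
    - [[0,0,8],[0,0,0]]
    - [[0,0,8],[0,0,0]]
    - [[0,0,0],[0,0,0]]

```text
time: 18.9
ee_pos: [446.2, -307.4, 193.6]
orientation: [-2.941, 1.104, 0.001]
contact_force: [0.7, -0.3, 0.4]
grip_width: 0.124
```

```bash
python3 snap.py w16; python3 snap.py sd16 side
python3 - <<'E'
from h import *
c=load("sd16"); crop(c,"sd16c",240,360,180,360,4)
E
```

```text
18.9 [ 446.2 -307.4  193.6] [-2.941e+00  1.104e+00  1.000e-03] [-0.725  0.398  1.788  0.     0.957  1.564] [ 0.7 -0.3  0.4] 0.124
18.95 [ 446.3 -307.5  194. ] [-2.941  1.104  0.   ] [-0.725  0.397  1.788  0.     0.957  1.564] [-1.5  0.4 -1.2] 0.125
```

View pics/w16.png

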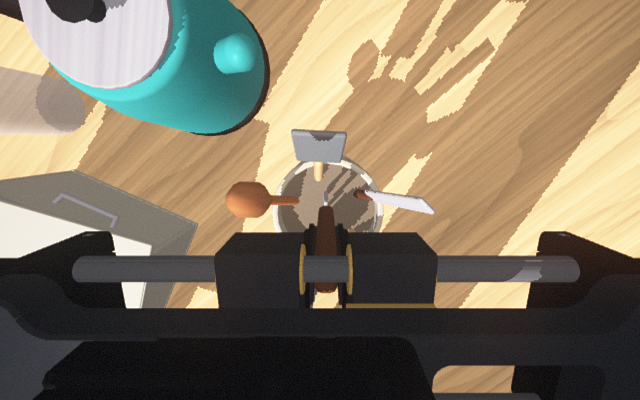

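View pics/sd16c.png

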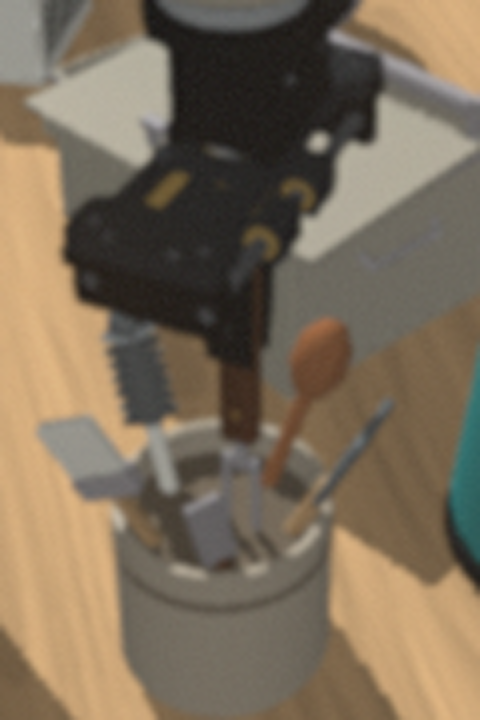

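apply_moves:
  increments:
    - [[0,0,4],[0,0,0]]
    - [[0,0,4],[0,0,0]]
    - [[0,0,4],[0,0,0]]
    - [[0,0,4],[0,0,0]]
    - [[0,0,4],[0,0,0]]
    - [[0,0,4],[0,0,0]]
    - [[0,0,4],[0,0,0]]
    - [[0,0,4],[0,0,0]]
    - [[0,0,4],[0,0,0]]
    - [[0,0,0],[0,0,0]]

```text
time: 20.25
ee_pos: [446.2, -307.4, 157.8]
orientation: [-2.941, 1.105, 0.001]
contact_force: [0.0, 0.8, -1.0]
grip_width: 0.128
```

```bash
python3 snap.py w17
python3 - <<'E'
from h import *
c=load("w17"); crop(c,"w17c",200,460,100,240,3)
E
```

```text
20.25 [ 446.2 -307.4  157.8] [-2.941e+00  1.105e+00  1.000e-03] [-0.725  0.442  1.828  0.     0.872  1.564] [ 0.   0.8 -1. ] 0.128
```

View pics/w17c.png

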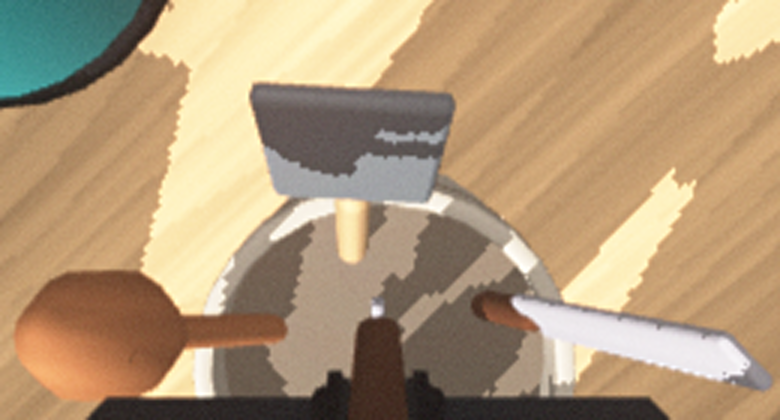

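apply_moves:
  increments:
    - [[0,0,3],[0,0,0]]
    - [[0,0,3],[0,0,0]]
    - [[0,0,3],[0,0,0]]
    - [[0,0,3],[0,0,0]]
    - [[0,0,2],[0,0,0]]
    - [[0,0,2],[0,0,0]]
    - [[0,0,2],[0,0,0]]
    - [[0,0,0],[0,0,0]]

```text
time: 21.3
ee_pos: [446.3, -307.5, 140.0]
orientation: [-2.941, 1.105, 0.0]
contact_force: [0.4, 0.3, -1.0]
grip_width: 0.123
```

```bash
python3 snap.py w18
python3 - <<'E'
from h import *
c=load("w18"); crop(c,"w18c",200,460,100,240,3)
E
```

```text
21.3 [ 446.3 -307.5  140. ] [-2.941  1.105  0.   ] [-0.725  0.466  1.845  0.     0.831  1.564] [ 0.4  0.3 -1. ] 0.123
```

View pics/w18c.png

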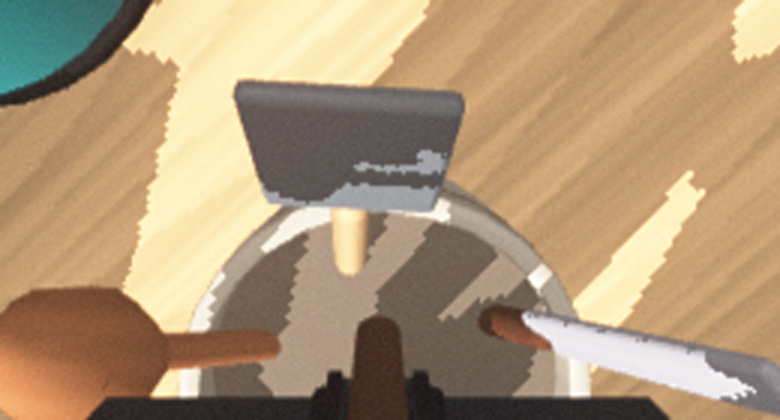

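apply_moves:
  increments:
    - [[0,0,1.5],[0,0,0]]
    - [[0,0,1.5],[0,0,0]]
    - [[0,0,1.5],[0,0,0]]
    - [[0,0,1],[0,0,0]]
    - [[0,0,0],[0,0,0]]

```text
time: 21.98
ee_pos: [446.3, -307.5, 134.5]
orientation: [-2.941, 1.105, 0.0]
contact_force: [0.3, -0.9, -0.0]
grip_width: 0.127
```

apply_moves:
  increments:
    - [[0,0,1],[0,0,0]]
    - [[0,0,0],[0,0,0]]

```text
time: 22.22
ee_pos: [446.3, -307.5, 133.5]
orientation: [-2.941, 1.105, 0.0]
contact_force: [0.0, -0.4, -0.5]
grip_width: 0.128
```

apply_moves:
  increments:
    - [[0,0,1],[0,0,0]]
    - [[0,0,0],[0,0,0]]

```text
time: 22.48
ee_pos: [446.4, -307.5, 132.7]
orientation: [-2.941, 1.105, -0.0]
contact_force: [-0.1, 0.3, 0.3]
grip_width: 0.127
```

apply_moves:
  increments:
    - [[0,0,0.7],[0,0,0]]
    - [[0,0,0],[0,0,0]]

```text
time: 22.72
ee_pos: [446.4, -307.6, 132.5]
orientation: [2.941, -1.105, 0.001]
contact_force: [-0.7, 0.7, 7.0]
grip_width: 0.127
```

apply_moves:
  increments:
    - [[0,0,0.7],[0,0,0]]
    - [[0,0,0],[0,0,0]]

```text
time: 22.98
ee_pos: [446.5, -307.7, 132.3]
orientation: [2.941, -1.104, 0.002]
contact_force: [-2.1, 1.5, 12.7]
grip_width: 0.126
```

apply_moves:
  increments:
    - [[0,0,0.7],[0,0,0]]
    - [[0,0,0],[0,0,0]]

```text
time: 23.22
ee_pos: [446.6, -307.8, 132.1]
orientation: [2.94, -1.104, 0.002]
contact_force: [-2.5, 2.7, 18.2]
grip_width: 0.131
```

apply_moves:
  increments:
    - [[0,0,-1],[0,0,0]]
    - [[0,0,-0.8],[0,0,0]]
    - [[0,0,0],[0,0,0]]

```text
time: 23.6
ee_pos: [446.4, -307.6, 132.5]
orientation: [2.941, -1.105, 0.001]
contact_force: [-0.5, 0.6, 5.2]
grip_width: 0.125
```

apply_moves:
  increments:
    - [[0,0,0],[0,0,0]]
    - [[0,0,0],[0,0,0]]
    - [[0,0,0],[0,0,0]]
    - [[0,0,0],[0,0,0]]
  hand: 0.28

```text
time: 24.1
ee_pos: [446.3, -307.5, 132.2]
orientation: [-2.941, 1.105, 0.0]
contact_force: [-0.6, 0.2, -0.1]
grip_width: 0.276
```

```bash
python3 snap.py w19; python3 snap.py sd19 side
python3 - <<'E'
from h import *
c=load("w19"); crop(c,"w19c",200,460,100,310,3)
c=load("sd19"); crop(c,"sd19c",240,360,180,360,4)
E
```

```text
24.1 [ 446.3 -307.5  132.2] [-2.941  1.105  0.   ] [-0.725  0.477  1.852  0.     0.813  1.564] [-0.6  0.2 -0.1] 0.276
24.15 [ 446.3 -307.5  132.2] [-2.941  1.105  0.   ] [-0.725  0.477  1.852  0.     0.812  1.564] [ 0.2 -0.3  0.1] 0.281
```

View pics/w19c.png

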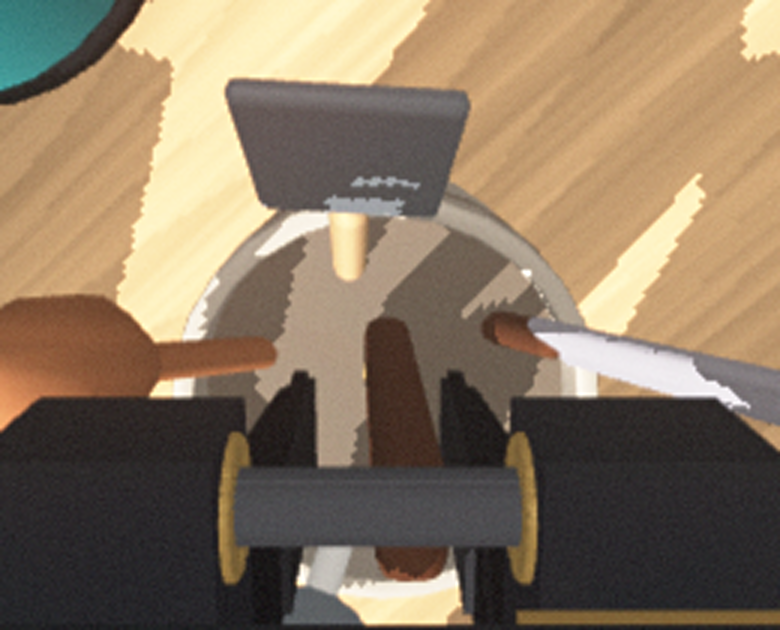

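View pics/sd19c.png

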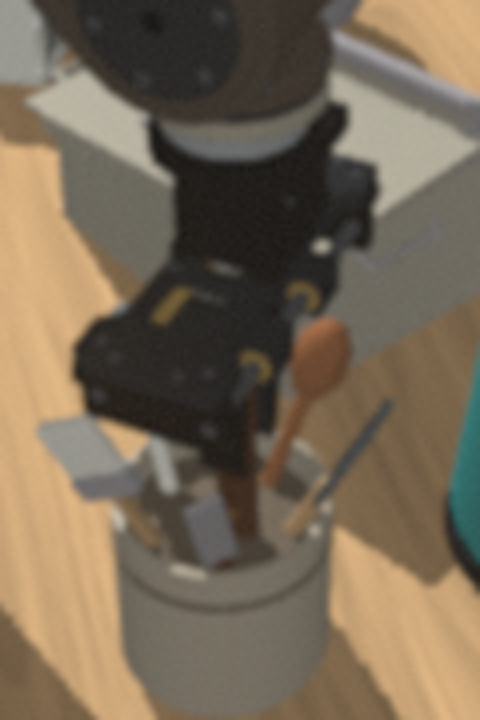

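apply_moves:
  increments:
    - [[0,0,0],[0,0,0]]
    - [[0,0,0],[0,0,0]]
    - [[0,0,0],[0,0,0]]
    - [[0,0,0],[0,0,0]]
    - [[0,0,0],[0,0,0]]
  hand: 0.5

```text
time: 24.82
ee_pos: [446.4, -307.5, 132.3]
orientation: [-2.941, 1.105, -0.0]
contact_force: [-0.4, 0.1, 0.1]
grip_width: 0.498
```

```bash
python3 snap.py w20
python3 - <<'E'
from h import *
c=load("w20"); crop(c,"w20c",200,460,100,310,3)
E
```

```text
24.82 [ 446.4 -307.5  132.3] [-2.941  1.105 -0.   ] [-0.725  0.477  1.852  0.     0.813  1.564] [-0.4  0.1  0.1] 0.498
```

View pics/w20c.png

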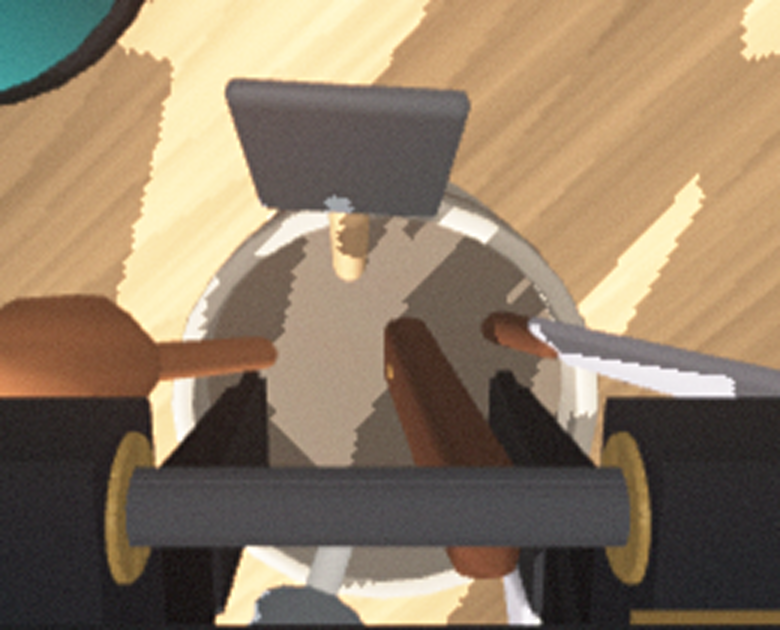

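apply_moves:
  increments:
    - [[0,0,-8],[0,0,0]]
    - [[0,0,-10],[0,0,0]]
    - [[0,0,-12],[0,0,0]]
    - [[0,0,-15],[0,0,0]]
    - [[0,0,-20],[0,0,0]]
    - [[0,0,-30],[0,0,0]]
    - [[0,0,-40],[0,0,0]]
    - [[0,0,-40],[0,0,0]]
    - [[0,0,-10],[0,0,0]]

```text
time: 26.0
ee_pos: [446.6, -307.7, 320.5]
orientation: [2.94, -1.104, 0.007]
contact_force: [-0.7, -0.1, -1.1]
grip_width: 0.499
```

```bash
python3 snap.py w21; python3 snap.py sd21 side
python3 - <<'E'
from h import *
c=load("sd21"); crop(c,"sd21c",220,380,190,360,4.5)
E
```

```text
26.0 [ 446.6 -307.7  320.5] [ 2.94  -1.104  0.007] [-0.725  0.276  1.611  0.     1.25   1.564] [-0.7 -0.1 -1.1] 0.499
26.05 [ 446.6 -307.7  320.1] [ 2.94  -1.104  0.006] [-0.725  0.277  1.612  0.     1.25   1.564] [ 0.3 -0.1  0.4] 0.497
```

View pics/w21.png

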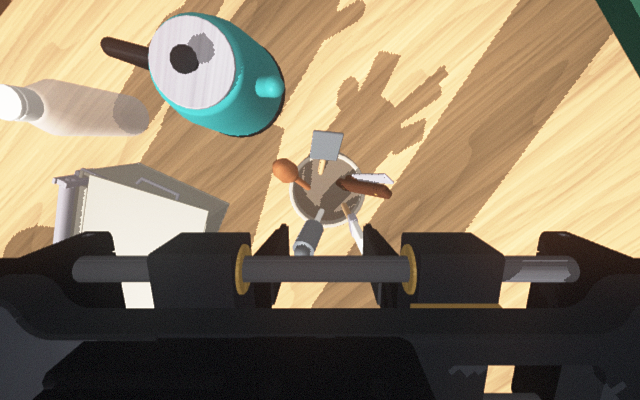

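View pics/sd21c.png

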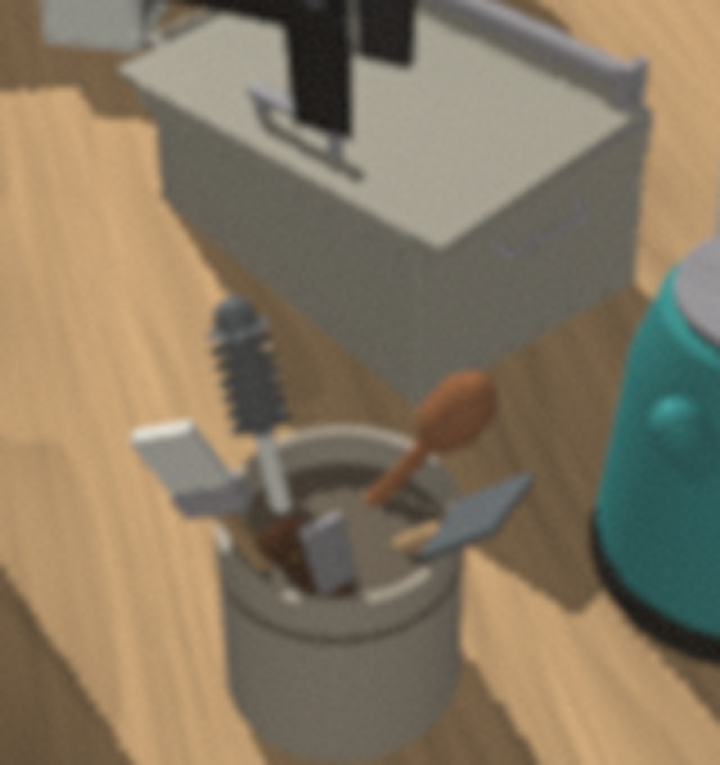

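apply_moves:
  increments:
    - [[-30,0,-5],[0,0,0]]
    - [[-30,0,-5],[0,0,0]]
    - [[0,0,0],[0,0,0]]
    - [[0,0,0],[0,0,0]]
    - [[0,0,0],[0,0,0]]
    - [[0,0,0],[0,0,0]]

```text
time: 26.85
ee_pos: [401.4, -268.3, 326.8]
orientation: [-2.941, 1.105, 0.001]
contact_force: [-0.1, -0.1, -0.1]
grip_width: 0.497
```

```bash
python3 snap.py w22; python3 snap.py sc22 scene
python3 - <<'E'
from h import *
c=load("w22"); crop(c,"w22c",230,430,70,220,4)
W=cloud(c,c["T"]); px=c["pixels"].astype(int)
c0=np.array([438.4,-303.6])
m=(px[:,:,0]<130)&(px[:,:,0]>px[:,:,2]+12)&(W[:,:,2]>88)&(np.hypot(W[:,:,0]-c0[0],W[:,:,1]-c0[1])<110)
n,l,st,ce=cv2.connectedComponentsWithStats(m.astype(np.uint8))
for i in range(1,n):
    if st[i,4]>25:
        P=W[l==i]; mm=P.mean(0); v=np.linalg.svd(P-mm)[2][0]; v*=np.sign(v[2]); print(st[i],ce[i].round(),"mean",mm.round(1)-np.r_[c0,0],"dir",v.round(3),"z",P[:,2].min().round(1),P[:,2].max().round(1), "line at z=10",(mm+v*(10-mm[2])/v[2]-np.r_[c0,0]).round(1),"len to top",((P-mm)@v).max()+(mm[2]-8)/v[2])
a=load("scene0")["pixels"].astype(int); b=load("sc22")["pixels"].astype(int)
d=(abs(a-b).max(2)>45).astype(np.uint8)*255; cv2.imwrite("pics/diff22.png",d)
crop(load("sc22"),"sc22c",140,500,120,310,2.2)
E
```

```text
26.85 [ 401.4 -268.3  326.8] [-2.941e+00  1.105e+00  1.000e-03] [-0.726  0.179  1.726  0.     1.238  1.563] [-0.1 -0.1 -0.1] 0.497
26.9 [ 401.4 -268.2  326.9] [-2.941e+00  1.105e+00  1.000e-03] [-0.726  0.179  1.726  0.     1.238  1.563] [ 0.2 -0.5 -0.6] 0.496
[285 109  24  33 100] [297. 123.] mean [ 49.1   9.1 118.2] dir [ 0.508 -0.099  0.856] z 88.9 137.6 line at z=10 [-15.1  21.6  10. ] len to top 155.1134935275174
[338 131  55  17 534] [364. 138.] mean [-21.8 -42.6 129.7] dir [-0.351 -0.434  0.83 ] z 88.1 163.8 line at z=10 [28.8 20.  10. ] len to top 187.1835858076545
[362 223  35  32 423] [373. 239.] mean [-46.9   8.6 349.7] dir [ 0.047 -0.157  0.986] z 326.3 374.8 line at z=10 [-63.2  62.7  10. ] len to top 371.6771464068827
[ 202  224  157   71 1329] [264. 251.] mean [ -6.2  40.7 386.3] dir [ 0.184 -0.229  0.956] z 328.0 427.1 line at z=10 [-78.6 130.7  10. ] len to top 437.7073496593957
[ 400  231  240   64 3486] [541. 253.] mean [-53.9 -33.5 421.1] dir [-0.631 -0.775  0.016] z 404.3 438.3 line at z=10 [1.57957e+04 1.94235e+04 1.00000e+01] len to top 25242.007168730168
[282 
[... 282 characters left out ...]
  730.6    10. ] len to top 1302.648995083108
[271 286   9  23  27] [275. 298.] mean [-25.4  54.7 386. ] dir [ 0.26  -0.432  0.864] z 368.3 439.0 line at z=10 [-138.4  242.7   10. ] len to top 499.58248697892964
[410 298  94  11 546] [455. 305.] mean [-43.4  -5.3 431.3] dir [0.702 0.702 0.122] z 424.0 439.4 line at z=10 [-2477.5 -2436.8    10. ] len to top 3497.9987808690908
[288 306  93   3  95] [335. 308.] mean [-19.9  16.8 437. ] dir [0.682 0.043 0.73 ] z 382.1 439.8 line at z=10 [-418.3   -8.1   10. ] len to top 595.051432334722
[483 389  30   5  33] [496. 393.] mean [-92.2   4.4 418.3] dir [0.86  0.107 0.498] z 407.7 429.2 line at z=10 [-797.4  -83.2   10. ] len to top 844.3113644378413
```

View pics/w22c.png

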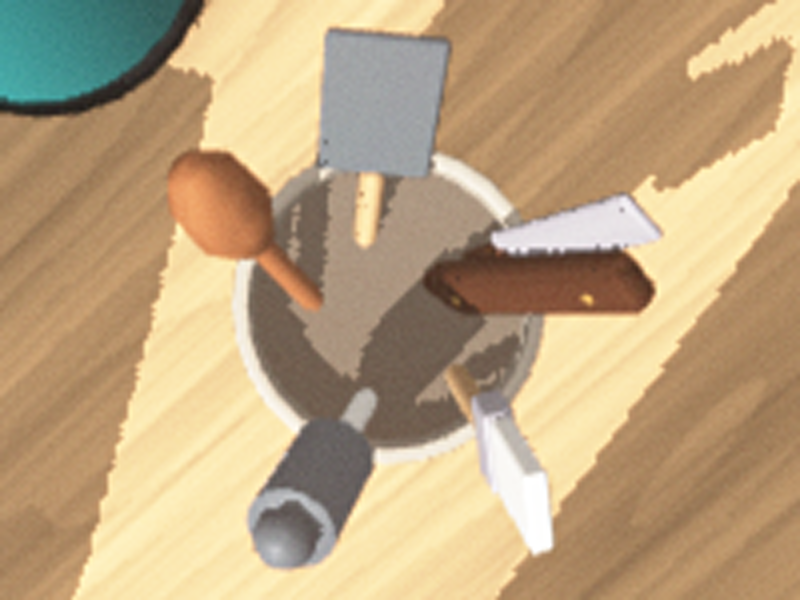

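View pics/sc22c.png

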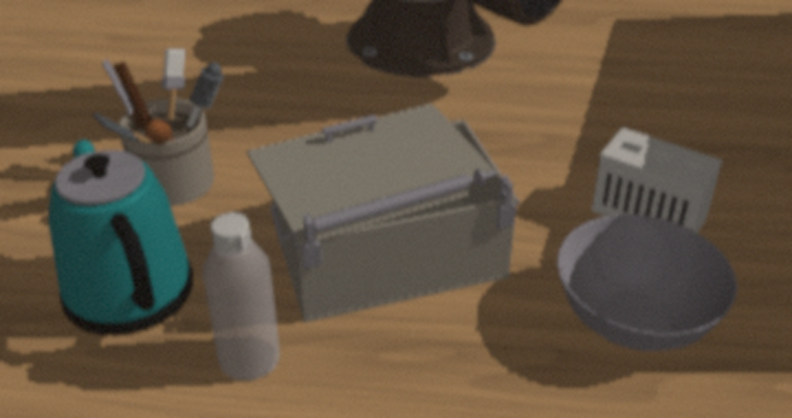

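View pics/diff22.png

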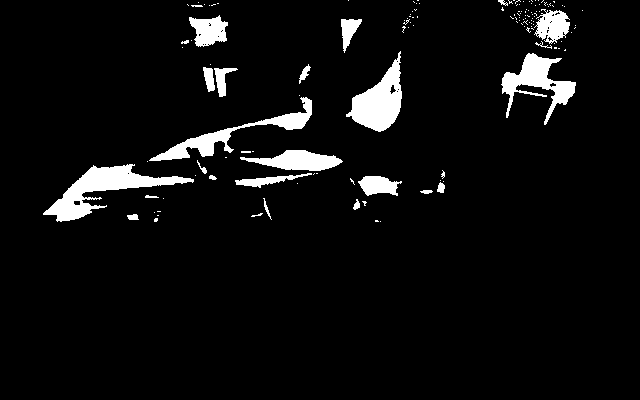

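Run:
```python
from h import *
c=load("w22");W=cloud(c,c["T"]);px=c["pixels"].astype(int);c0=np.array([438.4,-303.6,0])
m=(px[:,:,0]<140)&(px[:,:,0]>px[:,:,2]+12)&(W[:,:,2]>85)
m[:128]=0;m[152:]=0;m[:,:336]=0;m[:,396:]=0
P=W[m]-c0
# plane fit to top face (largest) via RANSAC
rng=np.random.default_rng(1);best=0
for i in range(600):
    a=P[rng.choice(len(P),3,False)];n=np.cross(a[1]-a[0],a[2]-a[0]);
    if np.linalg.norm(n)<20: continue
    n/=np.linalg.norm(n); k=abs((P-a[0])@n)<1
    if k.sum()>best: best=k.sum();K=k
Q=P[K];mm=Q.mean(0);U=np.linalg.svd(Q-mm)[2];n=U[2]*np.sign(U[2][2]);ax=U[0]*np.sign(U[0][2])
print(len(P),best,"normal",n.round(3),"axis",ax.round(3),"tilt",np.degrees(np.arccos(ax[2])).round(1),"face widths",np.ptp((Q-mm)@U[1]))
t=(Q-mm)@ax; w=(Q-mm)@U[1]
print("ext",t.min(),t.max(),"w",np.percentile(w,[2,98]))
wd=np.ptp(np.percentile(w,[2,98])); half=6 if wd>16 else 10
top=mm+ax*t.max()+U[1]*np.mean(np.percentile(w,[2,98]))-n*half
print("top centre",top.round(1),"tips",(top-175*ax).round(1))
```

```text
755 390 normal [-0.134  0.901  0.413] axis [-0.331 -0.433  0.838] tilt 33.0 face widths 17.77631383961924
ext -50.78826520962244 41.76248046733005 w [-8.07529475  7.06764366]
top centre [-38.5 -65.4 157.6] tips [19.4 10.4 10.9]
```

```bash
python3 snap.py sc23 scene
python3 - <<'E'
from h import *
a=load("sc12")["pixels"].astype(int);b=load("sc23")["pixels"].astype(int);e=load("sc22")["pixels"].astype(int)
print("caddy diff since swing",(abs(a-b).max(2)>40)[150:260,250:385].sum(),"crock diff last",(abs(e-b).max(2)>40)[130:220,170:250].sum())
from cell import sign_off
print(sign_off())
E
```

```text
26.95 [ 401.3 -268.2  327. ] [-2.941e+00  1.105e+00  1.000e-03] [-0.726  0.178  1.726  0.     1.238  1.563] [-0.7  1.1 -0.1] 0.499
caddy diff since swing 1383 crock diff last 0
the job is handed in; nothing more can be done
None
```

The lid is freed, the fork stands prongs down at the bottom of the crock, and the job was handed in at about 27 s of the 56 s allowed.

**What I did**
- I took the fork from the drainer and set it astride the bare pin. I pushed the collar in about 10 mm, at around 4 N, until the pin's tip left its ear.
- I swung that end of the lid about 30 mm towards the caddy's front and let the pin spring out.
- I lifted the fork off and lowered it between the spatula and the knife until it touched the floor, then let go.

**What the last checks showed**
- **Lid:** Right after the swing, the wrist and scene pictures showed the pin fully out in front of the ear and the lid lying flat on the caddy. The last scene picture looks the same.
- **Fork:** The floor contact came at the height I expected. After release it leans about 33° beside the knife, and the fit puts its tips at about 11 mm, with the floor at 8 mm.
- **Utensils and bystanders:** All five utensils are still in the crock. The kettle, bottle and bowl show no change from the first picture.
- **Robot:** It was clear of everything at hand-in.

**What disagreed or went less well**
- The last pixel comparison around the caddy counted 1,383 changed pixels since the swing. I put that down to the arm's shadow and the fork having left the view, because the lid looks unmoved, but I did not check it further.
- I went slightly past first touch when lowering the fork, reaching about 18 N on the floor. I backed off to about 5 N before opening the fingers.
- Once the fingers withdrew, the fork tipped the last part of its lean on its own.

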